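Press the stoppers home on a batch of spice jars

TASK

Stand every jar on a seat of the press's carrier, push the carrier in along its dovetailed way until it wedges tight under the crosshead, and press the pedal down to its stop so that all the stoppers go in. Then draw the carrier back out to the loading side and stand the jars upright on the narrow oak ledge, leaving the carrier out and empty and the other kitchen things alone.

Things in the scene. Friction and masses are not known exactly. Their poses are not given: they have to be found in the camera images.
- press: grey fixed base of a bench-top treadle press for jar stoppers, 284 x 240 mm, 16 mm thick (its y from -75 to +165 mm); origin on the worktop under the middle of the green crosshead. Its x runs along the crosshead, +y points to the loading side, where the carrier comes out
- way (a point): middle of the dovetailed way's floor on the base (16 mm up, press x = 0, y = 0), axes like the press's. Two aluminium gibs 12.5 mm high run along y and converge towards -y, 4 degrees each side; the carrier's tongue has the same taper and dovetail
- crosshead (a point): middle of the underside of the crosshead's three black rubber pads, 140 mm above the worktop at rest. Crosshead 308 mm long (press x), 46 mm wide (y), 32 mm high, on two guide posts at press x = +-128, y = 0, 193 mm tall. The pedal draws it down 18 mm; a jar on the carrier clears it by 8 mm when it is up
- pedal (a joint): angle of the green spring pedal in rad: 0 at rest, 0.20 at its stop; it springs up when let go. It turns about an axle along the press's x at press y = +90, z = 24 mm; the foot plate is on the -y side of the press, 250 mm from the axle. Pressing three stoppers takes about 10 N at the foot plate; 20 N is ample at the stop
- pedal_pad (a point): middle of the upper face of the pedal's black rubber tread (150 mm along the press's x, 54 mm wide), moves with the pedal: 97 mm above the worktop at rest, tilted 0.24 rad upward to the outside; 48 mm above it, nearly level, at the stop
- carrier: loose oak jar carrier, 0.5 kg, whose waxed tongue rides in the way; origin on the way's floor under the seat line, axes like the press's. Top plate 212 x 88 mm, its top 26 mm above the origin. Pushed towards -y with 10 to 15 N it wedges tight at press y about 0 (+-4 mm). It starts drawn out at y = 112 to 122 mm, with side play; there a jar's centre is about 90 mm from the crosshead's edge: do not open the gripper wider than needed
- carrier_handle (a point): middle of the grip of the carrier's upright dark wooden handle, 92 mm from the seat line on the +y side: a tab 36 mm (x) x 16 mm (y), its top 18 mm above this point, the plate 32 mm below it. It need not be gripped to push the carrier in: a push on its outer face lets the tongue centre itself
- ledge_top (a point): middle of the top face of a fixed oak ledge, 85 mm above the worktop: a plank 290 mm long (its x) and only 78 mm deep (its y), with a lip 10 mm high and 5 mm thick along each long edge, 68 mm apart inside: a jar has 7 mm of play to each side
- seat1 (a point): seat 1 on the carrier's top plate (seats at carrier x = -74, 0, +74 mm): centre of a cork disc between four 9 mm high brass pins of 3.5 mm radius that stand 25.5 mm from it in x and in y; a jar has about 5 mm of play between them. Any jar may take any seat
- jar1_mid (a point): glass jar 1 of cinnamon sticks, centre of the glass half-way up its 72 mm (36 mm above its foot); body 54 mm diameter up to 56 mm, neck 47 mm; a cork stopper of 41 mm diameter stands 18 mm out of the neck before pressing; 0.2 kg. May be absent
- stopper1 (a joint): how far the stopper of jar 1 has been pressed in, in m: 0 (18 mm proud) to 0.002 at first, 0.010 after a full stroke of the press; slides stiffly (4 N) and stays
- seat2 (a point): seat 2 on the carrier's top plate (seats at carrier x = -74, 0, +74 mm): centre of a cork disc between four 9 mm high brass pins of 3.5 mm radius that stand 25.5 mm from it in x and in y; a jar has about 5 mm of play between them. Any jar may take any seat
- jar2_mid (a point): glass jar 2 of cinnamon sticks, centre of the glass half-way up its 72 mm (36 mm above its foot); body 54 mm diameter up to 56 mm, neck 47 mm; a cork stopper of 41 mm diameter stands 18 mm out of the neck before pressing; 0.2 kg. May be absent
- stopper2 (a joint): how far the stopper of jar 2 has been pressed in, in m: 0 (18 mm proud) to 0.002 at first, 0.010 after a full stroke of the press; slides stiffly (4 N) and stays
- seat3 (a point): seat 3 on the carrier's top plate (seats at carrier x = -74, 0, +74 mm): centre of a cork disc between four 9 mm high brass pins of 3.5 mm radius that stand 25.5 mm from it in x and in y; a jar has about 5 mm of play between them. Any jar may take any seat
- jar3_mid (a point): glass jar 3 of cinnamon sticks, centre of the glass half-way up its 72 mm (36 mm above its foot); body 54 mm diameter up to 56 mm, neck 47 mm; a cork stopper of 41 mm diameter stands 18 mm out of the neck before pressing; 0.2 kg. May be absent
- stopper3 (a joint): how far the stopper of jar 3 has been pressed in, in m: 0 (18 mm proud) to 0.002 at first, 0.010 after a full stroke of the press; slides stiffly (4 N) and stays
- pepper_mill: dark wooden pepper mill, 58 x 170 mm, a bystander to leave alone; origin at the centre of its underside
- salt_shaker: glass salt shaker, 44 x 90 mm, a bystander to leave alone; origin at the centre of its underside
- mug: white mug with a red inside, 98 mm tall, a bystander to leave alone; origin at the centre of its underside
- timer: white wind-up kitchen timer, 65 x 54 mm, a bystander to leave alone; origin at the centre of its underside

How it is judged:
On the way, in this order (a step that is already met when the one before it is completed fails the run):
1. every jar stands upright on a seat of the carrier ((horizontal distance between jar1_mid and seat1 below 0.012 m or horizontal distance between jar1_mid and seat2 below 0.012 m or horizontal distance between jar1_mid and seat3 below 0.012 m) and z of jar1_mid in the frame of carrier between 0.0555 and 0.0685 m and angle between each of jar1_mid, jar2_mid, jar3_mid's own z axis and vertical below 0.1 rad and (horizontal distance between jar2_mid and seat1 below 0.012 m or horizontal distance between jar2_mid and seat2 below 0.012 m or horizontal distance between jar2_mid and seat3 below 0.012 m) and z of jar2_mid in the frame of carrier between 0.0555 and 0.0685 m and (horizontal distance between jar3_mid and seat1 below 0.012 m or horizontal distance between jar3_mid and seat2 below 0.012 m or horizontal distance between jar3_mid and seat3 below 0.012 m) and z of jar3_mid in the frame of carrier between 0.0555 and 0.0685 m), for 0.2 s.
2. the carrier is wedged home under the crosshead (within 7 mm) with the jars on it (all of step 1 and y of carrier in the frame of press below 0.007 m), for 0.2 s.
3. with the carrier home, the pedal is down at its stop (over 0.185 rad) and every stopper has gone in by 8 mm (y of carrier in the frame of press below 0.007 m and value of joint pedal above 0.185 rad and value of joint each of stopper1, stopper2, stopper3 above 0.008 m), for 0.2 s.
At the end, for the whole second after the job is handed in: every jar stands still and upright on the ledge (centre within 16 mm of its middle line and at least 15 mm inside its ends) with its stopper at least 8 mm in; the carrier is empty, still in its way and drawn out at least 60 mm from home; the pedal is up (z of jar1_mid in the frame of ledge_top between 0.0295 and 0.0425 m and y of jar1_mid in the frame of ledge_top between -0.016 and 0.016 m and x of jar1_mid in the frame of ledge_top between -0.13 and 0.13 m and angle between each of jar1_mid, jar2_mid, jar3_mid's own z axis and vertical below 0.08 rad and value of joint each of stopper1, stopper2, stopper3 above 0.008 m and linear speed of each of jar1, jar2, jar3 below 0.02 m/s and z of jar2_mid in the frame of ledge_top between 0.0295 and 0.0425 m and y of jar2_mid in the frame of ledge_top between -0.016 and 0.016 m and x of jar2_mid in the frame of ledge_top between -0.13 and 0.13 m and z of jar3_mid in the frame of ledge_top between 0.0295 and 0.0425 m and y of jar3_mid in the frame of ledge_top between -0.016 and 0.016 m and x of jar3_mid in the frame of ledge_top between -0.13 and 0.13 m and y of carrier in the frame of press between 0.06 and 0.15 m and value of joint pedal below 0.03 rad); the robot touches nothing.
It fails at once if a bystander is knocked over or shoved more than 40 mm (distance of any of pepper_mill, salt_shaker, mug, timer from where it was at the start of the episode above 0.04 m or angle between any of pepper_mill, salt_shaker, mug, timer's own z axis and vertical above 0.6 rad).
It fails at once if a jar falls into the sink or off the worktop (height (world z) of any of jar1_mid, jar2_mid, jar3_mid below -0.02 m).
Of jar1, jar2, jar3 only 2 to 3 are there at a start; the rules pass over those that are not, and their reading is None.
At some moment in a run one of jar1, jar2, jar3 may be knocked a few centimetres aside while the robot is not near it.
Once in a run the grip may slacken for a moment while it holds something.
It also fails if it takes over 210 s, if anything falls off the work surface, if the arm or the gripper's body presses on something with over 40 N, if the wrist force passes 120 N, or if a joint passes its speed limit or range.

ROBOT

A 6-joint arm with a two-finger parallel gripper is mounted at the origin on a cart in front of the work surface, level with it; the furniture and walls round the work are solid. World frame = base frame: x ahead of the robot, y to its left, z up, the work surface at z = 0. Lengths are in m, angles in rad, forces in N, time in s.
With the tool pointing down it reaches from about 0.375 to 0.9 m from the base axis. Payload 3.1 kg.
Tool frame: the origin (TCP) lies between the finger pads; the fingertips stand 22 mm ahead of it and the grasp point (between the pads) lies 3 mm ahead of it; z points along the fingers, y is the line along which they close (so a half turn about z gives the same grasp; the last joint's range is limited). The gripper opens to 87 mm and grips with 3 to 60 N. Pads are 19 mm wide; open, the fingers measure 117 mm over their backs; the gripper's body (75 mm by 190 mm) begins 51 mm behind the grasp point.
Start: joints at [-1.405, 0.527, 1.433, -0, 1.181, -0.178], TCP at [0.211, -0.588, 0.219] pointing down, gripper open.
Joint ranges: [-3.08, 3.08], [-0.75, 2.2], [0.22, 2.44], [-1.43, 4.57], [0, 2.65], [-2.85, 2.85]. Speed limits (rad/s): [2.79, 2.79, 3.14, 3.14, 3.14, 3.14].

INTERFACE

Orientations are given as a unit quaternion [x, y, z, w].
In Python, from rig import robot gives the robot as it stands.
- The arm moves only by the tool move_arm, never from a script. Its argument "series" is text: rows parted by semicolons, each of 6 numbers parted by spaces: the shift along the tool's x, y, z in mm, then the turn, a rotation vector about the tool's x, y, z in degrees. In form: dx dy dz ax ay az; .... A call has 1 to 8 rows; each row is the pose to reach, as a shift and turn from the pose commanded when the call began, along the tool's axes at that moment; what a row does not reach only later rows make up. A row lasts 1/12 s, in which the tool goes at most 41.7 mm and 7.16 degrees, less where a joint would pass 70% of its speed; a pose out of reach is approached as far as the arm can. A call with a gripper value outside its range is refused whole. "jaw" is the opening, from 0 (shut) to 1 (fully open), set as the call begins (left out, the last holds). The fingers move at their own pace and stop on an object; "newtons" is the grip in N (left out, the last holds). Time passes only in rows, so rows that repeat a pose let the fingers close. It gives the time, the measured TCP pose, the force, the opening and the grip force at its end, in the units of the state.
- robot.get_obs(): the state, without advancing time (a new reading comes with each control period).
- robot.camera(name): name is "scene" or "top" or "wrist"; returns a dict with "img" (480x640x3 uint8, red, green, blue), "mtx" (3x3 intrinsics, pixels), "distortion" ([k1, k2, p1, p2, k3] as OpenCV has them; the pictures are not rectified), "world_to_cam" (4x4, takes a point from world to camera coordinates). Camera axes: x right, y down, z forward; pixel columns grow to the right and rows downward; lengths in m; the calibration is good to about 2 mm. A picture is of the moment at which its call begins. There is no depth.
- robot.hand_in(): hands the job in; it is judged then, once.
Trained networks look in a picture, given as the dict that the camera call returned (one of the last four; its "shot" number tells which), for a name from the list of things; names that differ only in an ending like _2 or _b are one class to them, and where a whole thing is asked for, a point or a joint stands for the part that bears it (a point fixed in the world has none). Each returns a list of dicts, best first, with "p" (0 to 1); they miss things now and then, are a little off and sometimes report something else, mostly with a low value. They report only what shows in the picture. A call takes as long as a camera call.
- robot.search_frame(picture, thing): "xyz" ([x, y, z] in m, in world coordinates, good to about 4 mm: the middle of the surface that is visible of it).
- robot.tip_of(picture, thing): "xyz" ([x, y, z] in m, in world coordinates, good to about 4 mm: a listed point, or the origin of a listed thing).
The state is a dict: "time": time; "q": joint angles; "joint_velocities": joint speeds; "joint_torque": joint torques, N m; "position": TCP position; "tool_rot": TCP orientation; "ft_force": force on the tool from outside, world axes, zero at the start; "moment": the same for the moment, N m; "grip_width": finger opening in m; "grip_force": force on a finger pad.
Only numpy, scipy, OpenCV 4.12 (cv2) and the standard library are available. Lean on these libraries where they do the work, as an engineer would, in place of code of your own. Each camera call takes 0.05 s, during which the arm holds its last target. There are 200 camera calls.

## Working session

There is one attempt and no reset: what is moved stays moved. The work goes in short steps, Python scripts to look and compute and a tool call to move; the robot and the scene stay as the last step left them, time stands still between calls to the robot, and variables do not carry over. Pictures are saved under pics/ and viewed, at most 14 in all, crops included, and the job is handed in when it is done.

Besides the shell and the picture viewer there is one more tool, called as name(argument=value, ...), one argument or row to a line, values as JSON. move_arm: Moves the arm, as the interface text tells. Its arguments: {"type":"object","properties":{"series":{"type":"string"},"jaw":{"type":"number"},"newtons":{"type":"number"}},"required":["series"]}

```bash
ls; mkdir -p pics; cat > h.py <<'E'
from rig import robot
import numpy as np, cv2
from scipy.spatial.transform import Rotation as R
def save(c,n): cv2.imwrite('pics/'+n,cv2.cvtColor(c['img'],cv2.COLOR_RGB2BGR))
def find(c,names,f='tip_of',pm=0.2):
    for n in names:
        for d in getattr(robot,f)(c,n):
            if d['p']>pm: print(n,round(d['p'],2),np.round(d['xyz'],4))
def st():
    o=robot.get_obs(); print(round(o['time'],2),np.round(o['position'],4),np.round(o['tool_rot'],4),np.round(o['ft_force'],1),round(o['grip_width'],4),round(o['grip_force'],1),np.round(o['q'],2)); return o
def rel(p,yaw=None):
    "shift in tool axes (mm) to put the TCP at world p; yaw = wanted direction (deg) of tool x, pointing down"
    o=robot.get_obs(); r=R.from_quat(o['tool_rot'])
    s=r.inv().apply(np.array(p)-o['position'])*1000
    a=np.zeros(3)
    if yaw is not None:
        t=R.from_euler('z',yaw,degrees=True)*R.from_euler('x',180,degrees=True)
        a=np.degrees((r.inv()*t).as_rotvec())
    print('rel',np.round(s,1),np.round(a,2))
E
python3 - <<'E'
from h import *
st()
for n in ['scene','top']:
    c=robot.camera(n); save(c,n+'0.png'); print(n)
    find(c,['press','way','crosshead','pedal_pad','carrier','carrier_handle','ledge_top','seat1','seat2','seat3','jar1_mid','jar2_mid','jar3_mid','pepper_mill','salt_shaker','mug','timer'])
E
```

```text
pics
0.0 [ 0.2112 -0.5875  0.2176] [ 0.9852  0.1715  0.     -0.0011] [-0.   0.3 -0.5] 0.087 0.0 [-1.4   0.53  1.43  0.    1.18 -0.18]
scene
press 0.82 [ 5.176e-01  3.410e-02 -2.000e-04]
press 0.35 [ 0.6981 -0.2256 -0.0013]
way 0.87 [0.5154 0.0258 0.0146]
crosshead 0.6 [0.5144 0.0307 0.1453]
pedal_pad 0.74 [ 0.5251 -0.1219  0.0979]
pedal_pad 0.65 [ 0.7386  0.0516 -0.003 ]
carrier 0.62 [0.5092 0.1554 0.0178]
carrier 0.36 [0.5157 0.0274 0.1455]
carrier 0.21 [0.4827 0.377  0.0842]
carrier_handle 0.78 [0.5032 0.2457 0.0765]
ledge_top 0.8 [0.4808 0.3794 0.0864]
seat1 0.73 [0.5876 0.1569 0.0428]
seat1 0.67 [0.4345 0.1482 0.0429]
seat1 0.67 [0.5079 0.1508 0.0415]
seat2 0.73 [0.5876 0.1569 0.0428]
seat2 0.67 [0.4345 0.1482 0.0429]
seat2 0.67 [0.5079 0.1508 0.0415]
seat3 0.73 [0.5876 0.1569 0.0428]
seat3 0.67 [0.4345 0.1482 0.0429]
seat3 0.67 [0.5079 0.1508 0.0415]
jar1_mid 0.84 [ 0.5579 -0.2573  0.0383]
jar2_mid 0.63 [ 0.3795 -0.3059  0.0378]
jar3_mid 0.73 [ 0.4736 -0.277   0.0326]
pepper_mill 0.95 [ 0.7288 -0.3212 -0.0033]
salt_shaker 0.89 [ 0.6995 -0.2254 -0.0032]
salt_shaker 0.55 [0.5092 0
[... 338 characters left out ...]
5 0.1542 0.0183]
carrier 0.62 [ 0.3772 -0.3058  0.0351]
carrier_handle 0.96 [0.5011 0.242  0.0737]
ledge_top 0.63 [0.4797 0.3772 0.0838]
seat1 0.71 [0.4346 0.1467 0.0406]
seat1 0.68 [0.5824 0.1556 0.0411]
seat2 0.71 [0.4346 0.1467 0.0406]
seat2 0.68 [0.5824 0.1556 0.0411]
seat3 0.71 [0.4346 0.1467 0.0406]
seat3 0.68 [0.5824 0.1556 0.0411]
jar1_mid 0.75 [ 0.5546 -0.2554  0.0386]
jar1_mid 0.51 [0.5078 0.1545 0.0201]
jar2_mid 0.63 [ 0.3783 -0.3066  0.0388]
jar3_mid 0.84 [ 0.4744 -0.277   0.0348]
pepper_mill 0.81 [ 7.296e-01 -3.170e-01  6.000e-04]
pepper_mill 0.59 [0.7403 0.0498 0.0013]
salt_shaker 0.73 [ 0.7007 -0.2292 -0.0039]
mug 0.7 [ 0.738   0.2553 -0.0017]
timer 0.53 [0.7366 0.0532 0.0018]
```

View pics/scene0.png

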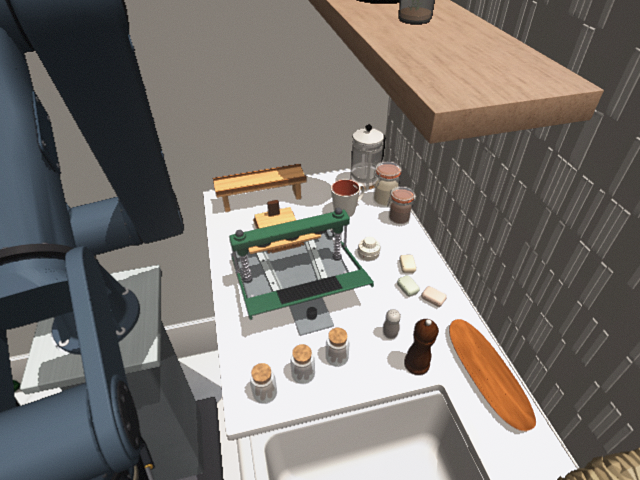

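View pics/top0.png

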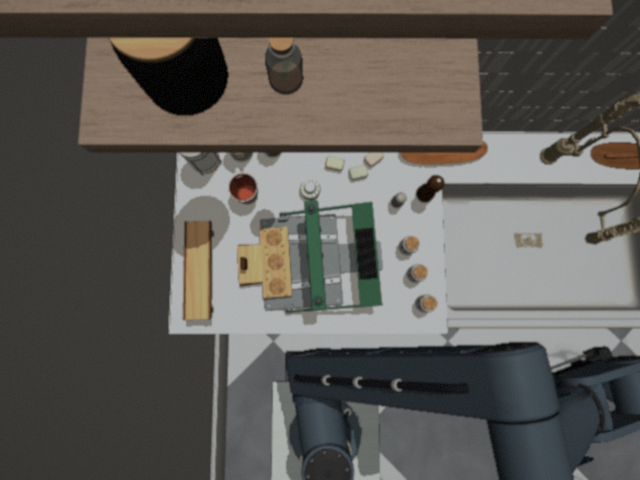

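Three jars stand in a row at right-front of the press: top-image pixels (428,303), (418,272), (410,245). The carrier is drawn out at (275,262), the ledge is at (198,270), and the press is yawed about 3.4°. I'll grip with the finger axis diagonal to the carrier, so the body stays clear of both the crosshead and the neighbouring jars.

```bash
python3 - <<'E'
from h import *
rel([0.379,-0.306,0.2],63.5)
E
```

```text
rel [ 253.2 -208.9   18.6] [ -0.    -0.   -43.75]
```

move_arm(
  series="32 -26 2 0 0 -6; 64 -52 4 0 0 -12; 96 -78 7 0 0 -18; 128 -104 9 0 0 -24; 160 -130 12 0 0 -30; 192 -157 14 0 0 -36; 223 -183 16 0 0 -40; 253 -209 18 0 0 -43.75",
  jaw=0.85,
  newtons=15,
)

```text
time: 2.47
position: [0.3795, -0.3043, 0.2007]
tool_rot: [0.85, 0.528, 0.0, 0.0]
ft_force: [0.2, -0.8, 0.4]
grip_width: 0.0744
grip_force: 0.0
```

```bash
python3 - <<'E'
from h import *
st()
c=robot.camera('wrist'); save(c,'w1.png')
find(c,['jar1_mid','jar2_mid','jar3_mid'])
c=robot.camera('scene')
find(c,['jar1_mid','jar2_mid','jar3_mid'])
rel([0.379,-0.306,0.05],63.5)
E
```

```text
2.47 [ 0.3795 -0.3043  0.2007] [8.495e-01 5.276e-01 1.000e-04 3.000e-04] [ 0.2 -0.8  0.4] 0.0744 0.0 [-0.91  0.37  1.79  0.    0.98 -0.45]
jar1_mid 0.87 [ 0.5574 -0.2594  0.036 ]
jar2_mid 0.62 [ 0.3807 -0.3034  0.0361]
jar3_mid 0.73 [ 0.475  -0.2796  0.0355]
rel [  1.8  -0.4 150.7] [ 0.05  0.04 -0.12]
```

View pics/w1.png

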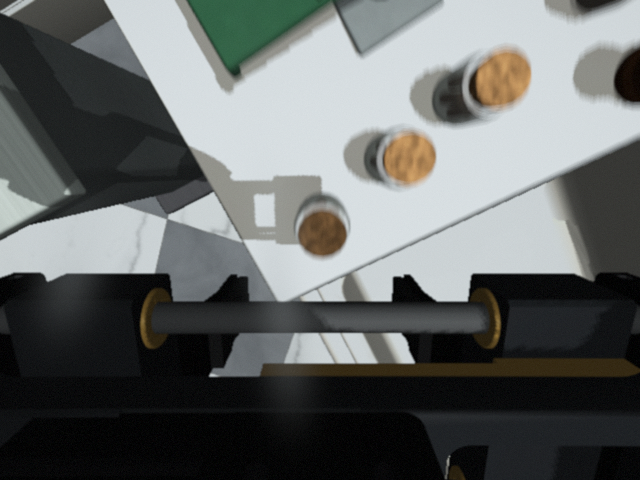

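Jar 2 (cork at pixel 322,232) lies squarely between the fingers. The gripper body is wide along the closing axis, as I assumed. Descending.

move_arm(
  series="1 0 40 0 0 0; 1 0 80 0 0 0; 1 0 110 0 0 0; 1 0 140 0 0 0; 1 0 150 0 0 0; 1 0 150 0 0 0; 1 0 150 0 0 0",
)

```text
time: 3.45
position: [0.379, -0.3061, 0.0507]
tool_rot: [0.851, 0.526, -0.0, -0.0]
ft_force: [-0.0, 1.3, 1.1]
grip_width: 0.074
grip_force: 0.0
```

move_arm(
  series="0 0 0 0 0 0; 0 0 0 0 0 0; 0 0 0 0 0 0; 0 0 0 0 0 0; 0 0 0 0 0 0; 0 0 0 0 0 0",
  jaw=0.4,
  newtons=20,
)

```text
time: 3.95
position: [0.3802, -0.306, 0.0516]
tool_rot: [0.85, 0.526, 0.0, 0.002]
ft_force: [1.2, -0.6, 7.3]
grip_width: 0.0527
grip_force: 20.0
```

move_arm(
  series="0 0 -20 0 0 0; 0 0 -60 0 0 0; 0 0 -100 0 0 0; 0 0 -140 0 0 0; 0 0 -180 0 0 0; 0 0 -210 0 0 0; 0 0 -210 0 0 0",
)

```text
time: 4.53
position: [0.3815, -0.3077, 0.2667]
tool_rot: [0.85, 0.526, 0.001, 0.007]
ft_force: [0.0, -0.4, -1.6]
grip_width: 0.0529
grip_force: 20.0
```

```bash
python3 - <<'E'
from h import *
st()
rel([0.435,0.1475,0.26],63.5)
E
```

```text
4.53 [ 0.3815 -0.3077  0.2667] [8.502e-01 5.264e-01 7.000e-04 6.500e-03] [ 0.  -0.4 -1.6] 0.0529 20.0 [-0.91  0.28  1.71  0.    1.14 -0.45]
rel [ 431.3 -155.1    2.5] [0.68 0.32 0.03]
```

move_arm(
  series="36 -13 -8 0 0 0; 72 -26 -8 0 0 0; 108 -39 -8 0 0 0; 144 -52 -8 0 0 0; 180 -65 -8 0 0 0; 216 -78 -8 0 0 0",
)

```text
time: 5.03
position: [0.4042, -0.0747, 0.2673]
tool_rot: [0.851, 0.526, -0.001, -0.001]
ft_force: [0.4, 0.9, -1.3]
grip_width: 0.0527
grip_force: 20.0
```

move_arm(
  series="36 -13 0 0 0 0; 72 -26 0 0 0 0; 108 -39 0 0 0 0; 144 -52 0 0 0 0; 180 -65 0 0 0 0; 205 -74 0 0 0 0; 215 -77 0 0 0 0; 215 -77 0 0 0 0",
)

```text
time: 5.7
position: [0.4317, 0.1517, 0.2673]
tool_rot: [0.849, 0.528, -0.001, -0.001]
ft_force: [-0.1, -0.6, -1.7]
grip_width: 0.0522
grip_force: 20.0
```

```bash
python3 - <<'E'
from h import *
st()
for n in ['top','scene','wrist']:
    c=robot.camera(n); print(n); save(c,n+'2.png')
    find(c,['seat1','carrier','carrier_handle','way','ledge_top','jar1_mid','jar2_mid','jar3_mid'],pm=.4)
rel([0.435,0.1475,0.26],63.5)
E
```

```text
5.7 [0.4317 0.1517 0.2673] [ 8.493e-01  5.280e-01 -1.100e-03 -7.000e-04] [-0.1 -0.6 -1.7] 0.0522 20.0 [0.09 0.24 1.77 0.   1.14 0.55]
top
seat1 0.88 [0.5051 0.1532 0.0423]
seat1 0.82 [0.4294 0.1437 0.0387]
seat1 0.78 [0.5831 0.1569 0.0411]
carrier 0.71 [0.5089 0.1546 0.0151]
carrier_handle 0.84 [0.4998 0.2444 0.0747]
way 0.93 [0.5159 0.0344 0.0165]
way 0.64 [0.58   0.1529 0.0414]
ledge_top 0.88 [0.4808 0.3765 0.0841]
jar1_mid 0.64 [ 0.56   -0.256   0.0361]
jar3_mid 0.55 [ 0.4774 -0.2793  0.0343]
scene
seat1 0.95 [0.4352 0.1472 0.0445]
seat1 0.81 [0.5837 0.1559 0.0435]
seat1 0.67 [0.5087 0.1536 0.038 ]
carrier 0.55 [0.5097 0.1598 0.0179]
carrier_handle 0.58 [0.5032 0.2462 0.0768]
way 0.82 [0.5098 0.0279 0.0158]
way 0.59 [0.4351 0.1461 0.0418]
ledge_top 0.87 [0.4786 0.3807 0.0857]
jar1_mid 0.79 [ 0.5574 -0.2575  0.0376]
jar2_mid 0.81 [0.4343 0.1516 0.2538]
jar3_mid 0.9 [ 0.4724 -0.2801  0.0343]
wrist
seat1 0.78 [0.4297 0.1465 0.0429]
seat1 0.57 [0.5043 0.1495 0.045 ]
carrier 0.66 [0.5112 0.1511 0.0178]
carrier_handle 0.56 [0.4986 0.245  0.0714]
carrier_handle 0.55 [0.585  0.1585 0.042 ]
way 0.79 [0.5139 0.035  0.017 ]
rel [-1.   3.   8.5] [-0.  0.  0.]
```

View pics/wrist2.png

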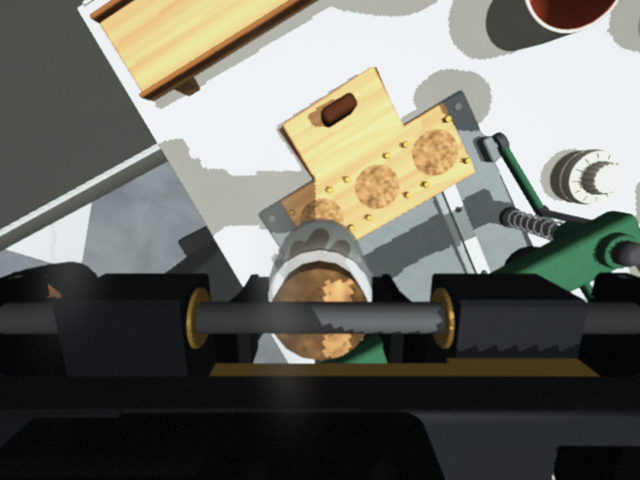

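Seats average to A(.434,.147), B(.508,.1515) and C(.582,.156). The jar is held upright over A (cork at pixel 322,310), so I'm lowering it.

move_arm(
  series="-3 4 30 0 0 0; -3 4 65 0 0 0; -3 4 100 0 0 0; -3 4 130 0 0 0; -3 4 145 0 0 0; -3 4 155 0 0 0; -3 4 155 0 0 0",
)

```text
time: 7.63
position: [0.4337, 0.1451, 0.1115]
tool_rot: [0.85, 0.526, -0.002, -0.001]
ft_force: [-0.3, -0.7, -1.4]
grip_width: 0.0525
grip_force: 20.0
```

```bash
python3 - <<'E'
from h import *
st()
for n in ['wrist','scene']:
    c=robot.camera(n); print(n); save(c,n+'3.png')
    find(c,['seat1','jar2_mid','carrier'],pm=.3)
rel([0.434,0.147,0.0935],63.5)
E
```

```text
7.63 [0.4337 0.1451 0.1115] [ 0.8504  0.5262 -0.0022 -0.0011] [-0.3 -0.7 -1.4] 0.0525 20.0 [ 0.08  0.49  1.94 -0.    0.71  0.54]
wrist
seat1 0.89 [0.5803 0.1597 0.043 ]
seat1 0.68 [0.5029 0.149  0.0442]
carrier 0.83 [0.5116 0.1507 0.0181]
scene
seat1 0.86 [0.5843 0.1573 0.0418]
seat1 0.73 [0.434  0.1471 0.0415]
seat1 0.65 [0.5068 0.1539 0.0393]
jar2_mid 0.92 [0.4371 0.1487 0.0992]
carrier 0.8 [0.5091 0.1539 0.0186]
rel [ 0.7 -2.1 20.9] [ 0.1  -0.06  0.01]
```

View pics/wrist3.png

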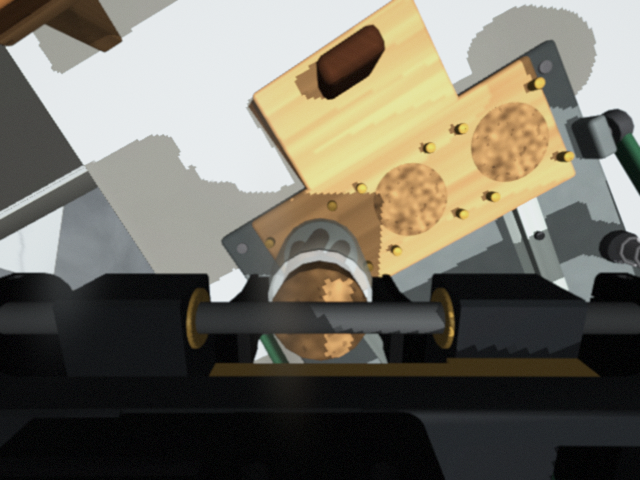

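The jar (cork at 322,310) is above the left seat, with the front pins visible around it. I'll lower the last 18 mm.

move_arm(
  series="1 -1 5 0 0 0; 1 -1 10 0 0 0; 1 -1 14 0 0 0; 1 -1 18 0 0 0; 1 -1 18.5 0 0 0; 1 -1 18.5 0 0 0",
)

```text
time: 8.53
position: [0.4342, 0.1466, 0.0945]
tool_rot: [0.85, 0.526, -0.001, -0.0]
ft_force: [-0.1, -0.4, -1.8]
grip_width: 0.0528
grip_force: 20.0
```

```bash
python3 - <<'E'
from h import *
st()
E
```

```text
8.53 [0.4342 0.1466 0.0945] [ 8.504e-01  5.262e-01 -6.000e-04 -3.000e-04] [-0.1 -0.4 -1.8] 0.0528 20.0 [0.08 0.52 1.96 0.   0.66 0.54]
```

move_arm(
  series="0 0 1 0 0 0; 0 0 2 0 0 0; 0 0 2 0 0 0",
)

```text
time: 8.78
position: [0.435, 0.1467, 0.0933]
tool_rot: [0.85, 0.526, 0.0, 0.0]
ft_force: [-0.0, -0.2, -0.1]
grip_width: 0.0537
grip_force: 2.0
```

move_arm(
  series="0 0 0 0 0 0; 0 0 0 0 0 0; 0 0 0 0 0 0; 0 0 0 0 0 0; 0 0 0 0 0 0",
  jaw=0.78,
)

```text
time: 9.2
position: [0.4346, 0.1467, 0.0931]
tool_rot: [0.85, 0.526, 0.0, 0.0]
ft_force: [0.6, 0.0, -0.1]
grip_width: 0.0673
grip_force: 0.0
```

move_arm(
  series="0 0 -15 0 0 0; 0 0 -45 0 0 0; 0 0 -85 0 0 0; 0 0 -125 0 0 0; 0 0 -150 0 0 0; 0 0 -150 0 0 0",
)

```text
time: 9.7
position: [0.4382, 0.1472, 0.2485]
tool_rot: [0.85, 0.526, 0.006, 0.003]
ft_force: [0.6, -0.4, 0.6]
grip_width: 0.0677
grip_force: 0.0
```

```bash
python3 - <<'E'
from h import *
st()
for n in ['top','scene','wrist']:
    c=robot.camera(n); print(n)
    find(c,['carrier','jar1_mid','jar2_mid','jar3_mid'],pm=.3)
rel([0.4745,-0.2785,0.24],63.5)
E
```

```text
9.7 [0.4382 0.1472 0.2485] [0.8502 0.5264 0.0057 0.0028] [ 0.6 -0.4  0.6] 0.0677 0.0 [0.08 0.26 1.8  0.   1.07 0.54]
top
carrier 0.93 [0.5057 0.1545 0.0191]
jar1_mid 0.88 [ 0.5585 -0.2534  0.0384]
jar3_mid 0.87 [ 0.4791 -0.2791  0.0333]
scene
carrier 0.6 [0.51   0.1576 0.0174]
jar1_mid 0.78 [ 0.5596 -0.2564  0.04  ]
jar2_mid 0.69 [0.4347 0.1503 0.0759]
jar3_mid 0.89 [ 0.4735 -0.2786  0.0354]
wrist
carrier 0.78 [0.5112 0.1526 0.0166]
rel [-362.7  225.4    2.9] [-0.01  0.01  0.01]
```

move_arm(
  series="-36 22 0 0 0 0; -72 44 0 0 0 0; -108 66 0 0 0 0; -144 88 0 0 0 0; -180 110 0 0 0 0; -216 132 0 0 0 0",
  jaw=0.85,
)

```text
time: 10.95
position: [0.4559, -0.1043, 0.2433]
tool_rot: [0.85, 0.526, 0.0, 0.0]
ft_force: [0.5, 0.5, -0.4]
grip_width: 0.0741
grip_force: 0.0
```

move_arm(
  series="-36 22 0 0 0 0; -72 44 0 0 0 0; -108 66 0 0 0 0; -140 86 15 0 0 0; -145 92 35 0 0 0; -145 92 40 0 0 0; -145 92 40 0 0 0",
)

```text
time: 11.53
position: [0.4721, -0.2722, 0.2011]
tool_rot: [0.851, 0.526, -0.001, -0.003]
ft_force: [0.7, 1.1, 0.2]
grip_width: 0.0741
grip_force: 0.0
```

```bash
python3 - <<'E'
from h import *
st()
for n in ['wrist','scene','top']:
    c=robot.camera(n); print(n); save(c,n+'4.png')
    find(c,['jar1_mid','jar3_mid'],pm=.3)
st()
rel([0.4745,-0.2785,0.05],63.5)
E
```

```text
11.53 [ 0.4721 -0.2722  0.2011] [ 8.507e-01  5.257e-01 -7.000e-04 -2.900e-03] [0.7 1.1 0.2] 0.0741 0.0 [-0.73  0.44  1.65  0.    1.05 -0.26]
wrist
scene
jar1_mid 0.85 [ 0.56   -0.2577  0.0366]
jar1_mid 0.36 [ 7.393e-01  2.512e-01 -1.000e-04]
jar3_mid 0.86 [ 0.4724 -0.2781  0.0337]
top
jar1_mid 0.74 [ 0.5571 -0.2549  0.0375]
jar3_mid 0.61 [ 0.4752 -0.279   0.0371]
11.98 [ 0.474  -0.2727  0.2038] [8.500e-01 5.267e-01 2.000e-04 6.000e-04] [ 0.2 -0.4 -0.7] 0.0739 0.0 [-0.73  0.44  1.65  0.    1.05 -0.27]
rel [ -4.9   2.8 153.8] [0.07 0.02 0.07]
```

move_arm(
  series="-5 3 40 0 0 0; -5 3 80 0 0 0; -5 3 110 0 0 0; -5 3 140 0 0 0; -5 3 153 0 0 0; -5 3 153 0 0 0; -5 3 153 0 0 0",
)

```text
time: 12.57
position: [0.4741, -0.2788, 0.0497]
tool_rot: [0.85, 0.526, -0.0, -0.001]
ft_force: [-0.1, -0.6, -0.3]
grip_width: 0.0738
grip_force: 0.0
```

move_arm(
  series="0 0 0 0 0 0; 0 0 0 0 0 0; 0 0 0 0 0 0; 0 0 0 0 0 0; 0 0 0 0 0 0; 0 0 0 0 0 0",
  jaw=0.4,
)

```text
time: 13.07
position: [0.4735, -0.2787, 0.0511]
tool_rot: [0.85, 0.526, -0.0, -0.0]
ft_force: [-2.9, 1.1, 6.1]
grip_width: 0.0527
grip_force: 20.0
```

move_arm(
  series="0 0 -20 0 0 0; 0 0 -60 0 0 0; 0 0 -100 0 0 0; 0 0 -140 0 0 0; 0 0 -180 0 0 0; 0 0 -217 0 0 0; 0 0 -217 0 0 0",
)

```text
time: 13.65
position: [0.478, -0.2821, 0.2754]
tool_rot: [0.85, 0.526, 0.003, 0.008]
ft_force: [0.5, -0.1, -1.5]
grip_width: 0.0528
grip_force: 20.0
```

```bash
python3 - <<'E'
from h import *
st()
rel([0.508,0.1515,0.267],63.5)
E
```

```text
13.65 [ 0.478  -0.2821  0.2754] [0.8503 0.5263 0.0026 0.0084] [ 0.5 -0.1 -1.5] 0.0528 20.0 [-0.73  0.36  1.55  0.    1.21 -0.27]
rel [ 401.5 -166.6    3.8] [0.97 0.25 0.01]
```

move_arm(
  series="36 -14 0 0 0 0; 72 -28 0 0 0 0; 108 -43 0 0 0 0; 144 -58 0 0 0 0; 180 -73 0 0 0 0; 216 -88 0 0 0 0",
)

```text
time: 14.15
position: [0.4908, -0.0445, 0.2662]
tool_rot: [0.851, 0.526, -0.0, -0.001]
ft_force: [1.2, -0.4, -2.6]
grip_width: 0.0528
grip_force: 20.0
```

move_arm(
  series="36 -14 0 0 0 0; 72 -28 0 0 0 0; 108 -43 0 0 0 0; 144 -58 0 0 0 0; 174 -70 0 0 0 0; 184 -73.5 0 0 0 0; 184 -73.5 0 0 0 0; 184 -73.5 0 0 0 0",
)

```text
time: 14.82
position: [0.5074, 0.1509, 0.2662]
tool_rot: [0.85, 0.527, -0.001, 0.0]
ft_force: [0.8, -0.1, -2.3]
grip_width: 0.0527
grip_force: 20.0
```

move_arm(
  series="0 0 35 0 0 0; 0 0 70 0 0 0; 0 0 105 0 0 0; 0 0 135 0 0 0; 0 0 145 0 0 0; 0 0 150 0 0 0; 0 0 150 0 0 0; 0 0 150 0 0 0",
)

```text
time: 15.48
position: [0.5095, 0.1505, 0.1183]
tool_rot: [0.851, 0.526, 0.001, 0.001]
ft_force: [0.3, -0.1, -1.9]
grip_width: 0.0524
grip_force: 20.0
```

```bash
python3 - <<'E'
from h import *
st()
for n in ['wrist','scene','top']:
    c=robot.camera(n); print(n); save(c,n+'5.png')
    find(c,['seat1','jar1_mid','jar2_mid','jar3_mid','carrier'],pm=.3)
st()
rel([0.508,0.1515,0.0935],63.5)
E
```

```text
15.48 [0.5095 0.1505 0.1183] [8.506e-01 5.258e-01 1.200e-03 7.000e-04] [ 0.3 -0.1 -1.9] 0.0524 20.0 [ 0.08  0.55  1.76 -0.    0.83  0.54]
wrist
seat1 0.58 [0.5814 0.1589 0.0408]
jar2_mid 0.92 [0.4359 0.15   0.0781]
jar2_mid 0.49 [0.5143 0.0309 0.0039]
scene
seat1 0.94 [0.4351 0.1472 0.0405]
seat1 0.81 [0.5857 0.1532 0.0464]
seat1 0.7 [0.5091 0.153  0.0389]
jar1_mid 0.86 [ 0.5589 -0.2586  0.0377]
jar2_mid 0.54 [0.4356 0.1478 0.0764]
jar2_mid 0.35 [0.5173 0.0274 0.1437]
jar3_mid 0.67 [0.5049 0.1488 0.104 ]
jar3_mid 0.63 [ 0.5203  0.0343 -0.0025]
carrier 0.94 [0.5082 0.1562 0.0182]
top
seat1 0.75 [0.5065 0.1575 0.0392]
seat1 0.49 [0.4324 0.1433 0.0394]
jar1_mid 0.6 [ 0.5557 -0.258   0.0388]
carrier 0.58 [ 0.5248 -0.1139  0.099 ]
carrier 0.56 [0.5084 0.1542 0.0206]
16.38 [0.508 0.151 0.117] [ 0.8503  0.5262 -0.     -0.    ] [ 0.   0.6 -2.3] 0.0525 20.0 [0.08 0.55 1.76 0.   0.83 0.54]
rel [ 0.4 -0.2 23.5] [-0.01  0.    0.  ]
```

View pics/wrist5.png

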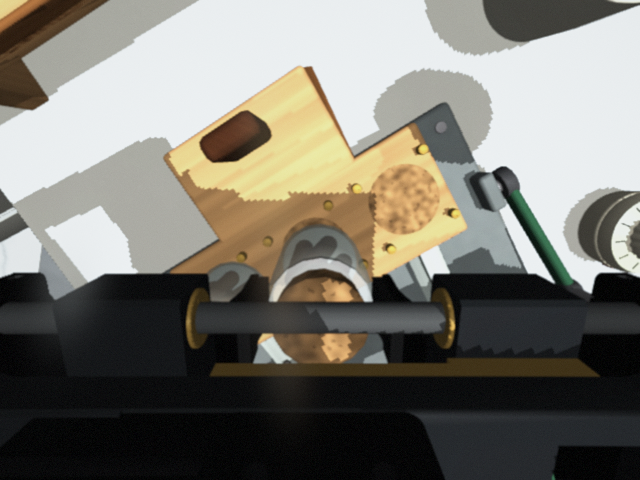

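Jar 3 (cork at 322,310) is centred over the middle seat, and jar 2 is visible behind the left finger. Lowering, releasing and lifting.

move_arm(
  series="0 0 6 0 0 0; 0 0 12 0 0 0; 0 0 18 0 0 0; 0 0 22 0 0 0; 0 0 24 0 0 0; 0 0 24 0 0 0; 0 0 24 0 0 0",
)

```text
time: 16.97
position: [0.5075, 0.1511, 0.0932]
tool_rot: [0.85, 0.526, -0.001, -0.0]
ft_force: [-2.4, -0.2, 2.3]
grip_width: 0.0527
grip_force: 20.0
```

move_arm(
  series="0 0 0 0 0 0; 0 0 0 0 0 0; 0 0 0 0 0 0; 0 0 0 0 0 0; 0 0 0 0 0 0",
  jaw=0.73,
)

```text
time: 17.38
position: [0.5084, 0.151, 0.093]
tool_rot: [0.85, 0.526, 0.0, 0.0]
ft_force: [-0.7, -0.5, -0.5]
grip_width: 0.063
grip_force: 0.0
```

move_arm(
  series="0 0 -15 0 0 0; 0 0 -45 0 0 0; 0 0 -85 0 0 0; 0 0 -125 0 0 0; 0 0 -150 0 0 0; 0 0 -150 0 0 0; 0 0 -150 0 0 0",
)

```text
time: 17.97
position: [0.5091, 0.1511, 0.2447]
tool_rot: [0.85, 0.526, 0.002, 0.001]
ft_force: [-0.4, 0.6, -0.8]
grip_width: 0.0634
grip_force: 0.0
```

```bash
python3 - <<'E'
from h import *
st()
for n in ['top','scene','wrist']:
    c=robot.camera(n); print(n)
    find(c,['carrier','jar1_mid','jar2_mid','jar3_mid'],pm=.3)
st()
rel([0.5575,-0.257,0.2],63.5)
E
```

```text
17.97 [0.5091 0.1511 0.2447] [0.8503 0.5263 0.002  0.001 ] [-0.4  0.6 -0.8] 0.0634 0.0 [ 0.08  0.37  1.64 -0.    1.13  0.54]
top
carrier 0.91 [0.5074 0.1552 0.0168]
carrier 0.51 [0.4323 0.1479 0.0425]
jar1_mid 0.85 [ 0.559  -0.2564  0.0366]
scene
carrier 0.66 [0.5074 0.1543 0.0192]
jar1_mid 0.56 [ 0.5578 -0.2594  0.0364]
jar2_mid 0.79 [0.4344 0.1527 0.0751]
jar3_mid 0.68 [0.5073 0.1485 0.0744]
wrist
jar2_mid 0.66 [0.4382 0.1483 0.0758]
18.72 [0.5081 0.151  0.243 ] [ 0.8503  0.5263 -0.     -0.    ] [-0.   0.1  0.5] 0.0634 0.0 [0.08 0.37 1.64 0.   1.13 0.54]
rel [-343.1  226.3   43. ] [-0.   -0.    0.01]
```

move_arm(
  series="-34 22.5 0 0 0 0; -68 45 0 0 0 0; -102 67.5 0 0 0 0; -136 90 0 0 0 0; -170 112.5 0 0 0 0; -205 135 0 0 0 0",
  jaw=0.85,
)

```text
time: 19.22
position: [0.5375, -0.0945, 0.2433]
tool_rot: [0.85, 0.526, 0.0, 0.0]
ft_force: [1.3, -0.4, -0.7]
grip_width: 0.0741
grip_force: 0.0
```

move_arm(
  series="-34 22.5 0 0 0 0; -68 45 0 0 0 0; -102 67.5 0 0 0 0; -134 88 20 0 0 0; -138 91 40 0 0 0; -138 91 43 0 0 0; -138 91 43 0 0 0; -138 91 43 0 0 0",
)

```text
time: 19.88
position: [0.5571, -0.2556, 0.2003]
tool_rot: [0.85, 0.527, 0.0, -0.001]
ft_force: [0.2, 0.4, 0.8]
grip_width: 0.0738
grip_force: 0.0
```

```bash
python3 - <<'E'
from h import *
for n in ['scene','top','wrist']:
    c=robot.camera(n); print(n)
    find(c,['jar1_mid','jar2_mid','jar3_mid'],pm=.3)
st()
rel([0.558,-0.257,0.05],63.5)
E
```

```text
scene
jar1_mid 0.97 [ 0.5602 -0.2581  0.0403]
jar2_mid 0.54 [0.4376 0.1491 0.0756]
jar3_mid 0.73 [0.5074 0.1495 0.0779]
jar3_mid 0.47 [0.4343 0.1483 0.0424]
top
jar2_mid 0.61 [0.434  0.1459 0.0774]
jar3_mid 0.68 [0.509  0.1502 0.0798]
jar3_mid 0.53 [ 0.7015 -0.2292 -0.004 ]
wrist
20.48 [ 0.5573 -0.2567  0.2002] [0.8503 0.5263 0.     0.    ] [ 0.4  0.1 -0.5] 0.0741 0.0 [-0.61  0.53  1.48  0.    1.13 -0.15]
rel [  0.    0.7 150.2] [0.01 0.   0.01]
```

move_arm(
  series="0 1 40 0 0 0; 0 1 80 0 0 0; 0 1 110 0 0 0; 0 1 140 0 0 0; 0 1 150 0 0 0; 0 1 150 0 0 0; 0 1 150 0 0 0",
)

```text
time: 21.07
position: [0.5585, -0.2575, 0.0503]
tool_rot: [0.85, 0.526, 0.0, 0.0]
ft_force: [-0.8, -0.0, 1.2]
grip_width: 0.0741
grip_force: 0.0
```

move_arm(
  series="0 0 0 0 0 0; 0 0 0 0 0 0; 0 0 0 0 0 0; 0 0 0 0 0 0; 0 0 0 0 0 0; 0 0 0 0 0 0",
  jaw=0.4,
)

```text
time: 21.57
position: [0.5583, -0.2574, 0.0513]
tool_rot: [0.85, 0.526, 0.0, 0.0]
ft_force: [-3.0, 1.2, 6.5]
grip_width: 0.0526
grip_force: 20.0
```

move_arm(
  series="0 0 -20 0 0 0; 0 0 -60 0 0 0; 0 0 -100 0 0 0; 0 0 -140 0 0 0; 0 0 -180 0 0 0; 0 0 -217 0 0 0; 0 0 -217 0 0 0; 0 0 -217 0 0 0",
)

```text
time: 22.23
position: [0.5594, -0.258, 0.2699]
tool_rot: [0.85, 0.526, 0.001, 0.003]
ft_force: [-0.0, -0.1, -1.9]
grip_width: 0.0531
grip_force: 20.0
```

```bash
python3 - <<'E'
from h import *
robot.camera('top')
st()
rel([0.582,0.156,0.267],63.5)
E
```

```text
22.28 [ 0.5579 -0.257   0.2673] [8.503e-01 5.263e-01 1.000e-04 2.000e-04] [-1.1 -0.6 -3. ] 0.053 20.0 [-0.61  0.46  1.4   0.    1.27 -0.15]
rel [ 3.803e+02 -1.626e+02  2.000e-01] [0.03 0.   0.01]
```

move_arm(
  series="35 -15 0 0 0 0; 70 -30 0 0 0 0; 105 -45 0 0 0 0; 140 -60 0 0 0 0; 175 -75 0 0 0 0; 210 -90 0 0 0 0",
)

```text
time: 22.78
position: [0.5693, -0.027, 0.264]
tool_rot: [0.85, 0.526, -0.002, -0.002]
ft_force: [1.3, -0.2, -1.2]
grip_width: 0.0529
grip_force: 20.0
```

move_arm(
  series="35 -15 0 0 0 0; 70 -30 0 0 0 0; 105 -45 0 0 0 0; 140 -60 0 0 0 0; 165 -70 0 0 0 0; 170 -72.5 0 0 0 0; 170 -72.5 0 0 0 0; 170 -72.5 0 0 0 0",
)

```text
time: 23.45
position: [0.581, 0.1549, 0.2649]
tool_rot: [0.85, 0.527, -0.002, -0.001]
ft_force: [-0.6, 0.9, -1.8]
grip_width: 0.0524
grip_force: 20.0
```

move_arm(
  series="0 0 35 0 0 0; 0 0 70 0 0 0; 0 0 105 0 0 0; 0 0 135 0 0 0; 0 0 145 0 0 0; 0 0 150 0 0 0; 0 0 150 0 0 0; 0 0 150 0 0 0",
)

```text
time: 24.12
position: [0.5837, 0.1547, 0.1184]
tool_rot: [0.851, 0.526, 0.001, 0.001]
ft_force: [0.0, -0.4, -1.5]
grip_width: 0.0527
grip_force: 20.0
```

```bash
python3 - <<'E'
from h import *
for n in ['wrist','scene','top']:
    c=robot.camera(n); print(n); save(c,n+'6.png')
    find(c,['seat1','jar1_mid','jar2_mid','jar3_mid','carrier'],pm=.3)
st()
rel([0.582,0.156,0.093],63.5)
E
```

```text
wrist
scene
seat1 0.82 [0.5861 0.1567 0.0435]
seat1 0.77 [0.4357 0.1472 0.0455]
seat1 0.63 [0.5082 0.1524 0.0406]
seat1 0.62 [0.7413 0.2529 0.0032]
seat1 0.4 [0.5082 0.1566 0.0174]
jar1_mid 0.89 [0.5836 0.1558 0.1043]
jar2_mid 0.59 [0.5837 0.1565 0.0448]
jar2_mid 0.55 [0.4417 0.1478 0.0768]
jar3_mid 0.59 [0.5087 0.1535 0.0747]
carrier 0.74 [0.5095 0.157  0.0166]
top
seat1 0.86 [0.5842 0.1538 0.0407]
seat1 0.82 [0.4312 0.1469 0.0413]
seat1 0.77 [0.5073 0.1562 0.0444]
jar2_mid 0.57 [0.439  0.1439 0.0776]
carrier 0.73 [0.5107 0.1544 0.0188]
25.02 [0.5823 0.1554 0.117 ] [ 0.8503  0.5263 -0.     -0.    ] [ 0.1 -0.1 -1.9] 0.0531 20.0 [ 0.08  0.63  1.58 -0.    0.94  0.54]
rel [ 0.4 -0.5 24. ] [-0.    0.    0.01]
```

View pics/wrist6.png

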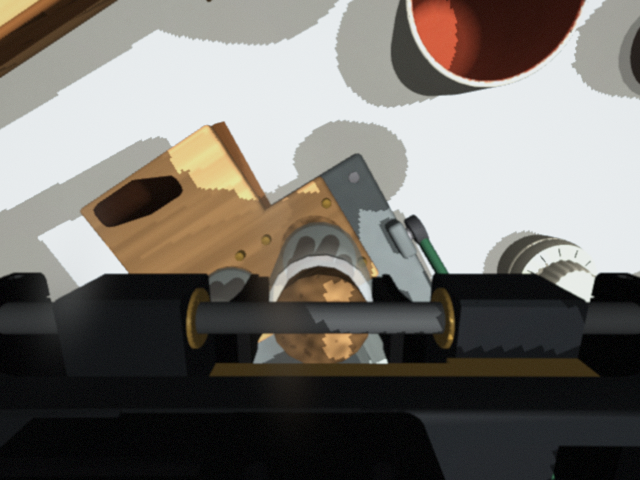

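move_arm(
  series="0 -1 6 0 0 0; 0 -1 12 0 0 0; 0 -1 18 0 0 0; 0 -1 22 0 0 0; 0 -1 24 0 0 0; 0 -1 24 0 0 0; 0 -1 24 0 0 0",
)

```text
time: 25.6
position: [0.5808, 0.1559, 0.0935]
tool_rot: [0.85, 0.526, -0.001, -0.0]
ft_force: [-1.9, 0.3, 4.3]
grip_width: 0.0526
grip_force: 20.0
```

move_arm(
  series="0 0 0 0 0 0; 0 0 0 0 0 0; 0 0 0 0 0 0; 0 0 0 0 0 0; 0 0 0 0 0 0",
  jaw=0.73,
)

```text
time: 26.02
position: [0.5817, 0.1558, 0.0929]
tool_rot: [0.85, 0.526, 0.0, 0.0]
ft_force: [-0.4, -0.5, 0.8]
grip_width: 0.0631
grip_force: 0.0
```

move_arm(
  series="0 0 -15 0 0 0; 0 0 -45 0 0 0; 0 0 -85 0 0 0; 0 0 -125 0 0 0; 0 0 -140 0 0 0; 0 0 -140 0 0 0; 0 0 -140 0 0 0",
)

```text
time: 26.6
position: [0.5819, 0.1558, 0.2341]
tool_rot: [0.85, 0.526, 0.001, 0.001]
ft_force: [-0.5, 0.5, -0.2]
grip_width: 0.0635
grip_force: 0.0
```

```bash
python3 - <<'E'
from h import *
for n in ['wrist','scene','top']:
    c=robot.camera(n); print(n); save(c,n+'7.png')
    find(c,['jar1_mid','jar2_mid','jar3_mid','carrier','carrier_handle'],pm=.3)
st()
rel([0.4995,0.29,0.2],93.5)
E
```

```text
wrist
jar1_mid 0.32 [0.51   0.152  0.0789]
jar2_mid 0.66 [0.4389 0.1467 0.0788]
jar3_mid 0.97 [0.5111 0.1504 0.0804]
carrier 0.57 [0.5103 0.1529 0.0194]
carrier_handle 0.58 [0.4998 0.2475 0.0721]
scene
jar1_mid 0.79 [0.5831 0.1531 0.0795]
jar1_mid 0.53 [ 0.6955 -0.2266 -0.0042]
jar2_mid 0.51 [0.4429 0.1461 0.0746]
jar3_mid 0.52 [0.5096 0.1477 0.0789]
carrier 0.84 [0.5131 0.1566 0.019 ]
carrier_handle 0.77 [0.5032 0.2468 0.0769]
carrier_handle 0.69 [0.7379 0.2523 0.002 ]
top
jar2_mid 0.51 [0.4394 0.1436 0.0789]
jar3_mid 0.71 [0.508  0.1555 0.0425]
carrier 0.84 [0.5073 0.1557 0.0182]
27.5 [0.5814 0.1558 0.2331] [8.503e-01 5.263e-01 1.000e-04 0.000e+00] [ 0.8 -0.1  0.3] 0.0637 0.0 [0.08 0.48 1.48 0.   1.18 0.54]
rel [  83.5 -133.2   33.1] [ 1.000e-02 -0.000e+00 -2.999e+01]
```

```bash
python3 - <<'E'
import cv2
a=cv2.imread('pics/top7.png')[210:320,230:330]; b=cv2.imread('pics/scene7.png')[180:290,220:350]
cv2.imwrite('pics/c7.png',cv2.hconcat([cv2.resize(a,(360,400),interpolation=2),cv2.resize(b,(440,400),interpolation=2)]))
E
```

```text
(no output)
```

View pics/c7.png

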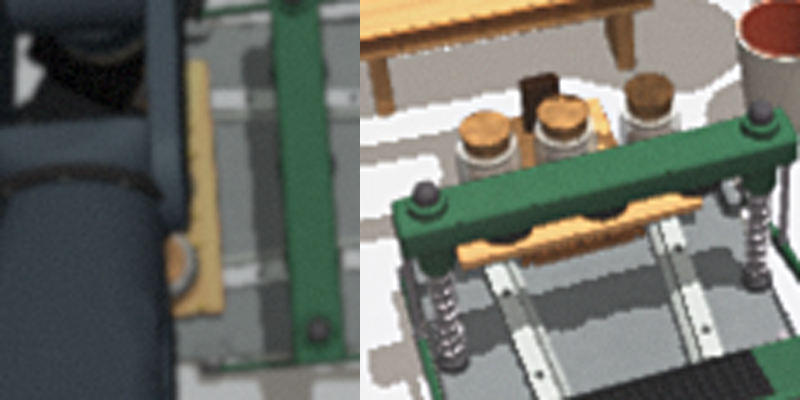

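move_arm(
  series="14 -22 5 0 0 -5; 28 -45 10 0 0 -10; 42 -67 16 0 0 -15; 56 -90 22 0 0 -20; 70 -112 28 0 0 -25; 84 -133 33 0 0 -30; 84 -133 33 0 0 -30; 84 -133 33 0 0 -30",
  jaw=0,
)

```text
time: 28.17
position: [0.499, 0.2912, 0.1999]
tool_rot: [0.684, 0.729, -0.0, 0.0]
ft_force: [0.5, -0.7, 1.1]
grip_width: 0.0181
grip_force: 0.0
```

```bash
python3 - <<'E'
from h import *
for n in ['wrist']:
    c=robot.camera(n); print(n); save(c,n+'8.png')
    find(c,['jar1_mid','jar2_mid','jar3_mid','carrier','carrier_handle'],pm=.3)
st()
rel([0.4995,0.285,0.077],93.5)
E
```

```text
wrist
jar3_mid 0.78 [0.5108 0.1513 0.078 ]
carrier 0.93 [0.5128 0.1533 0.0183]
carrier_handle 0.7 [0.4998 0.2486 0.0703]
carrier_handle 0.33 [7.400e-01 2.486e-01 1.000e-04]
28.47 [0.5007 0.2895 0.2003] [6.858e-01 7.278e-01 3.000e-04 2.000e-04] [-0.9 -1.1 -0.7] 0.0015 0.0 [ 0.33  0.49  1.57 -0.    1.08  0.27]
rel [ -4.4  -1.6 123.3] [ 0.05 -0.   -0.1 ]
```

All three jars stand upright on the carrier in the crop: corks at (487,130), (565,115) and (650,92). I'll descend behind the handle and push.

move_arm(
  series="-4 -1 35 0 0 0; -4 -1 70 0 0 0; -4 -1 100 0 0 0; -4 -1 120 0 0 0; -4 -1 123 0 0 0; -4 -1 123 0 0 0; -4 -1 123 0 0 0",
)

```text
time: 29.05
position: [0.5003, 0.2862, 0.0779]
tool_rot: [0.685, 0.728, 0.001, 0.0]
ft_force: [0.1, 0.3, 0.6]
grip_width: 0.0004
grip_force: 0.0
```

move_arm(
  series="-4 0 0 0 0 0; -8 0 0 0 0 0; -12 0 0 0 0 0; -17 0 0 0 0 0; -23 0 0 0 0 0; -30 0 0 0 0 0; -38 0 0 0 0 0; -46 0 0 0 0 0",
)

```text
time: 29.72
position: [0.5029, 0.2414, 0.0778]
tool_rot: [0.686, 0.728, 0.002, -0.0]
ft_force: [-0.2, 5.1, 0.6]
grip_width: 0.0006
grip_force: 3.1
```

```bash
python3 - <<'E'
from h import *
st()
for n in ['scene','top']:
    c=robot.camera(n); print(n)
    find(c,['jar1_mid','jar2_mid','jar3_mid','carrier','carrier_handle'],pm=.3)
E
```

```text
29.72 [0.5029 0.2414 0.0778] [ 6.856e-01  7.279e-01  2.200e-03 -1.000e-04] [-0.2  5.1  0.6] 0.0006 3.1 [0.25 0.64 1.72 0.   0.78 0.18]
scene
jar1_mid 0.6 [0.5805 0.1331 0.081 ]
jar2_mid 0.56 [0.4443 0.1265 0.0761]
jar3_mid 0.75 [0.5059 0.1259 0.0786]
jar3_mid 0.58 [0.5856 0.1313 0.0438]
carrier 0.9 [0.5077 0.136  0.0169]
carrier 0.55 [0.5067 0.2223 0.074 ]
carrier_handle 0.88 [0.506  0.2236 0.0731]
top
jar2_mid 0.6 [0.4391 0.1207 0.0793]
jar3_mid 0.61 [0.5115 0.126  0.0788]
carrier 0.88 [0.5078 0.132  0.0191]
carrier_handle 0.77 [0.5027 0.2165 0.0746]
carrier_handle 0.36 [0.5121 0.1265 0.079 ]
```

move_arm(
  series="-8 0 0 0 0 0; -16 0 0 0 0 0; -24 0 0 0 0 0; -32 0 0 0 0 0; -40 0 0 0 0 0; -48 0 0 0 0 0; -54 0 0 0 0 0; -58 0 0 0 0 0",
)

```text
time: 30.98
position: [0.5055, 0.1829, 0.0771]
tool_rot: [0.686, 0.728, 0.001, -0.0]
ft_force: [-0.2, 5.6, -0.9]
grip_width: 0.0006
grip_force: 2.7
```

move_arm(
  series="-6 0 0 0 0 0; -12 0 0 0 0 0; -17 0 0 0 0 0; -21 0 0 0 0 0; -24 0 0 0 0 0; -26 0 0 0 0 0",
)

```text
time: 31.48
position: [0.5072, 0.1572, 0.0771]
tool_rot: [0.685, 0.728, 0.001, -0.0]
ft_force: [0.9, 6.0, -0.3]
grip_width: 0.0003
grip_force: 3.1
```

```bash
python3 - <<'E'
from h import *
st()
for n in ['scene','top']:
    c=robot.camera(n); print(n); save(c,n+'9.png')
    find(c,['jar1_mid','jar2_mid','jar3_mid','carrier','carrier_handle','way'],pm=.3)
E
```

```text
31.48 [0.5072 0.1572 0.0771] [ 6.855e-01  7.281e-01  8.000e-04 -3.000e-04] [ 0.9  6.  -0.3] 0.0003 3.1 [0.09 0.62 1.79 0.   0.74 0.03]
scene
jar2_mid 0.78 [0.4472 0.0422 0.0778]
jar3_mid 0.69 [0.5122 0.0444 0.078 ]
carrier 0.72 [0.5168 0.0488 0.0148]
carrier_handle 0.46 [0.4459 0.0413 0.0745]
way 0.83 [0.5169 0.0251 0.0187]
top
jar1_mid 0.58 [ 0.7024 -0.2314 -0.0036]
jar1_mid 0.38 [0.5865 0.0495 0.0808]
jar2_mid 0.4 [0.4456 0.036  0.0774]
jar3_mid 0.46 [0.5154 0.0432 0.0773]
carrier 0.68 [0.5104 0.0475 0.0205]
carrier 0.48 [0.4369 0.0386 0.0382]
carrier_handle 0.72 [0.5065 0.1402 0.0732]
way 0.68 [0.5161 0.0327 0.0166]
```

View pics/scene9.png

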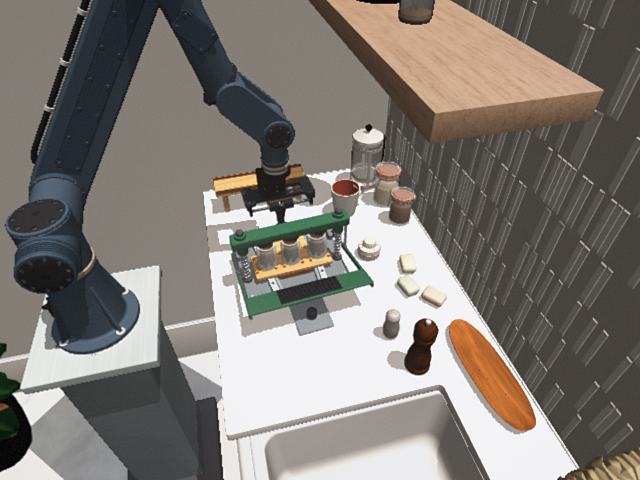

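The jars are upright behind the pads (pixels 265–318, 250), and the carrier is nearly home. Pushing the rest gently.

move_arm(
  series="-2 0 0 0 0 0; -4 0 0 0 0 0; -6 0 0 0 0 0; -8 0 0 0 0 0; -9 0 0 0 0 0; -10 0 0 0 0 0",
)

```text
time: 32.68
position: [0.5077, 0.1471, 0.0771]
tool_rot: [0.685, 0.728, 0.0, -0.0]
ft_force: [0.9, 6.0, 0.1]
grip_width: 0.0005
grip_force: 3.3
```

move_arm(
  series="-1 0 0 0 0 0; -2 0 0 0 0 0; -3 0 0 0 0 0; -3 0 0 0 0 0; -3 0 0 0 0 0",
)

```text
time: 33.1
position: [0.5081, 0.144, 0.0771]
tool_rot: [0.685, 0.728, 0.0, -0.0]
ft_force: [0.7, 6.1, -0.5]
grip_width: 0.0004
grip_force: 2.9
```

move_arm(
  series="-1 0 0 0 0 0; -2 0 0 0 0 0; -3 0 0 0 0 0; -3 0 0 0 0 0; -3 0 0 0 0 0",
)

```text
time: 33.52
position: [0.5083, 0.1425, 0.0772]
tool_rot: [0.686, 0.728, 0.002, -0.001]
ft_force: [0.8, 11.7, -1.3]
grip_width: 0.0005
grip_force: 5.7
```

move_arm(
  series="-0.5 0 0 0 0 0; -1 0 0 0 0 0; -1.5 0 0 0 0 0; -1.5 0 0 0 0 0; -1.5 0 0 0 0 0",
)

```text
time: 33.93
position: [0.5083, 0.1424, 0.0772]
tool_rot: [0.686, 0.728, 0.002, -0.001]
ft_force: [0.5, 15.8, -1.0]
grip_width: 0.0006
grip_force: 8.2
```

Wedged at about 16 N. I'll back off, rise, and go to the pedal.

move_arm(
  series="8 0 0 0 0 0; 20 0 0 0 0 0; 35 0 0 0 0 0; 37 0 -40 0 0 0; 37 0 -80 0 0 0; 37 0 -120 0 0 0; 37 0 -160 0 0 0; 37 0 -170 0 0 0",
)

```text
time: 34.6
position: [0.5091, 0.1762, 0.2534]
tool_rot: [0.685, 0.729, 0.004, 0.004]
ft_force: [-0.0, -0.2, -0.1]
grip_width: 0.0005
grip_force: 0.0
```

```bash
python3 - <<'E'
from h import *
for n in ['scene','top','wrist']:
    c=robot.camera(n); print(n)
    find(c,['jar1_mid','jar2_mid','jar3_mid','carrier','carrier_handle','way','press','pedal_pad'],pm=.4)
st()
rel([0.5245,-0.12,0.22],63.5)
E
```

```text
scene
jar1_mid 0.94 [0.59   0.0322 0.0811]
jar2_mid 0.84 [0.4497 0.0298 0.076 ]
jar3_mid 0.74 [0.5177 0.0319 0.0765]
carrier 0.62 [0.5176 0.0329 0.0206]
carrier_handle 0.9 [0.5115 0.1287 0.0747]
way 0.94 [0.5174 0.0285 0.0178]
press 0.93 [ 0.5138  0.0328 -0.001 ]
pedal_pad 0.65 [ 0.5251 -0.1186  0.0963]
top
jar1_mid 0.51 [0.4404 0.0249 0.0415]
jar2_mid 0.48 [0.4492 0.0249 0.0783]
carrier 0.81 [0.5159 0.0347 0.0187]
carrier_handle 0.89 [0.5049 0.121  0.0738]
carrier_handle 0.51 [0.5181 0.0285 0.0769]
way 0.94 [0.5163 0.0329 0.015 ]
press 0.68 [5.112e-01 3.320e-02 2.000e-04]
press 0.47 [0.5194 0.031  0.0768]
pedal_pad 0.57 [ 0.5253 -0.1166  0.0968]
wrist
jar3_mid 0.52 [0.5184 0.0297 0.079 ]
carrier_handle 0.64 [0.5084 0.1272 0.0712]
35.95 [0.5058 0.176  0.2471] [0.6852 0.7284 0.     0.    ] [-0.5 -0.2 -0. ] 0.0005 0.0 [0.13 0.37 1.62 0.   1.15 0.06]
rel [-296.5    0.6   27.1] [ 0. -0. 30.]
```

move_arm(
  series="-37 0 0 0 0 4; -74 0 0 0 0 8; -111 0 0 0 0 12; -148 0 0 0 0 16; -185 0 0 0 0 20; -222 0 0 0 0 24; -259 0 12 0 0 28; -296 0 27 0 0 30",
)

```text
time: 36.62
position: [0.525, -0.1218, 0.2211]
tool_rot: [0.851, 0.525, 0.001, 0.002]
ft_force: [0.8, 0.2, -0.0]
grip_width: 0.0003
grip_force: 0.0
```

```bash
python3 - <<'E'
from h import *
robot.camera('top');robot.camera('top');
c=robot.camera('wrist'); save(c,'w10.png'); find(c,['pedal_pad'])
st()
rel([0.5245,-0.12,0.125],63.5)
E
```

```text
pedal_pad 0.69 [ 0.526  -0.115   0.0945]
36.82 [ 0.5235 -0.1203  0.2195] [ 8.510e-01  5.252e-01 -3.000e-04 -8.000e-04] [-0.5  0.  -0.4] 0.0007 0.0 [-0.43  0.41  1.65  0.    1.08  0.03]
rel [ 0.7  0.9 94.5] [-0.1  -0.02 -0.13]
```

View pics/w10.png

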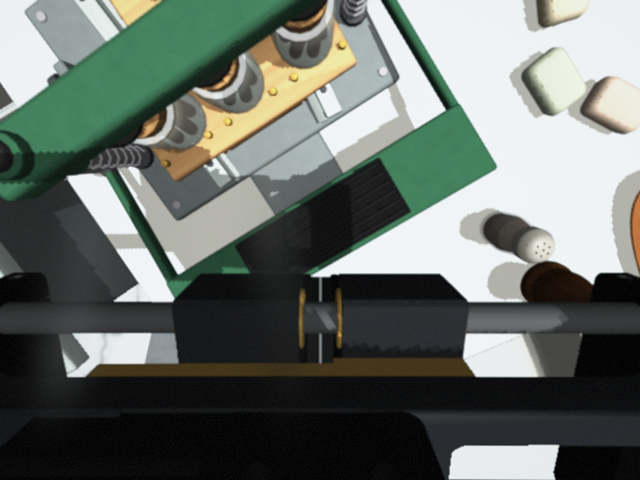

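The tread (centre 325,215) lies straight ahead of the closed fingers. Going down to it and pressing along its arc.

move_arm(
  series="0 0 30 0 0 0; 0 0 60 0 0 0; 0 0 85 0 0 0; 0 0 94 0 0 0; 0 0 97 0 0 0; 0 0 97 0 0 0",
)

```text
time: 37.32
position: [0.5241, -0.1185, 0.1232]
tool_rot: [0.85, 0.527, -0.0, -0.0]
ft_force: [0.4, -0.3, 0.1]
grip_width: 0.0003
grip_force: 0.0
```

move_arm(
  series="-1 1 5 0 0 0; -2 1 10 0 0 0; -3 2 16 0 0 0; -4 2 22 0 0 0; -5 2 28 0 0 0; -6 3 34 0 0 0; -7 3 40 0 0 0; -8 4 45 0 0 0",
)

```text
time: 37.98
position: [0.5244, -0.1291, 0.0777]
tool_rot: [0.85, 0.526, 0.0, 0.001]
ft_force: [-0.2, -1.5, 4.4]
grip_width: 0.0005
grip_force: 1.4
```

move_arm(
  series="0 0 1.5 0 0 0; 0 0 3 0 0 0; 0 0 4 0 0 0; 0 0 5 0 0 0; 0 0 5 0 0 0",
)

```text
time: 38.4
position: [0.5241, -0.1285, 0.0731]
tool_rot: [0.85, 0.526, 0.0, 0.0]
ft_force: [0.6, -1.9, 2.4]
grip_width: 0.0005
grip_force: 1.3
```

move_arm(
  series="0 0 1 0 0 0; 0 0 2 0 0 0; 0 0 3 0 0 0; 0 0 4 0 0 0; 0 0 4 0 0 0",
)

```text
time: 38.82
position: [0.5242, -0.1289, 0.0694]
tool_rot: [0.85, 0.526, 0.0, 0.001]
ft_force: [0.0, -3.6, 5.3]
grip_width: 0.0002
grip_force: 2.5
```

move_arm(
  series="0 0 1 0 0 0; 0 0 2 0 0 0; 0 0 3 0 0 0; 0 0 3 0 0 0; 0 0 3 0 0 0",
)

```text
time: 39.23
position: [0.5243, -0.1294, 0.0667]
tool_rot: [0.85, 0.527, -0.0, 0.001]
ft_force: [-1.0, -4.2, 6.4]
grip_width: 0.0003
grip_force: 2.9
```

```bash
python3 - <<'E'
from h import *
st()
c=robot.camera('scene'); save(c,'s11.png'); find(c,['pedal_pad','crosshead','jar1_mid','jar2_mid','jar3_mid','carrier'],pm=.4)
cv2.imwrite('pics/c11.png',cv2.resize(cv2.cvtColor(c['img'],cv2.COLOR_RGB2BGR)[180:330,220:390],(680,600),interpolation=2))
E
```

```text
39.23 [ 0.5243 -0.1294  0.0667] [ 0.8502  0.5265 -0.      0.001 ] [-1.  -4.2  6.4] 0.0003 2.9 [-0.45  0.64  1.77 -0.    0.73  0.01]
pedal_pad 0.59 [ 0.528  -0.1262  0.069 ]
crosshead 0.9 [0.5169 0.0292 0.1313]
jar1_mid 0.42 [0.5893 0.0336 0.0805]
jar2_mid 0.72 [0.4491 0.0261 0.0746]
jar3_mid 0.47 [0.5159 0.0308 0.0742]
carrier 0.55 [0.5179 0.0341 0.0163]
```

View pics/c11.png

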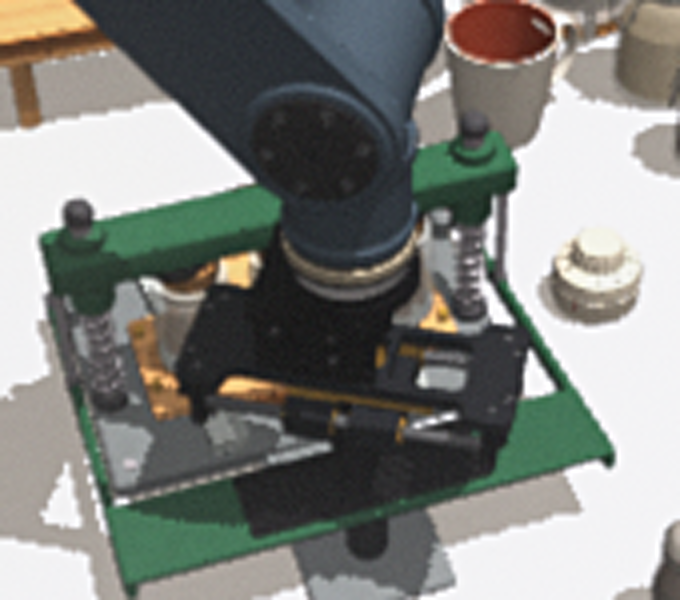

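move_arm(
  series="0 0 1 0 0 0; 0 0 2 0 0 0; 0 0 3 0 0 0; 0 0 4 0 0 0; 0 0 4 0 0 0",
)

```text
time: 40.0
position: [0.5244, -0.1297, 0.0627]
tool_rot: [0.85, 0.527, -0.0, 0.001]
ft_force: [-0.9, -4.3, 7.1]
grip_width: 0.0002
grip_force: 3.1
```

move_arm(
  series="0 0 1 0 0 0; 0 0 2 0 0 0; 0 0 3 0 0 0; 0 0 3 0 0 0; 0 0 3 0 0 0",
)

```text
time: 40.42
position: [0.5246, -0.1297, 0.0598]
tool_rot: [0.85, 0.527, 0.0, 0.001]
ft_force: [-0.6, -5.5, 7.5]
grip_width: 0.0007
grip_force: 3.1
```

```bash
python3 - <<'E'
from h import *
o=st()
c=robot.camera('scene')
print({k:np.round(v,4).tolist() for k,v in c.items() if k=='world_to_cam'})
find(c,['pedal_pad','crosshead'],pm=.3); find(c,['pedal','press'],'search_frame',.3)
im=cv2.cvtColor(c['img'],cv2.COLOR_RGB2BGR)
M=c['world_to_cam']
def pj(p):
    q,_=cv2.projectPoints(np.array([p],float),cv2.Rodrigues(M[:3,:3])[0],M[:3,3],c['mtx'],np.array(c['distortion'],float)); return q.ravel()
x0,y0,s=220,220,8
im2=cv2.resize(im[y0:y0+75,x0:x0+100+0],(800,600),interpolation=2)
x0,y0=250,240
im2=cv2.resize(im[y0:y0+75,x0:x0+100],(800,600),interpolation=2)
tip=o['position']-[0,0,.022]
for p,col in [(tip,(0,0,255)),([.5245,-.1185,.097],(255,0,0)),([.5249,-.1265,.048],(0,255,0))]:
    u=pj(p); print(u); cv2.circle(im2,(int((u[0]-x0)*8),int((u[1]-y0)*8)),6,col,2)
cv2.imwrite('pics/c12.png',im2)
E
```

```text
40.42 [ 0.5246 -0.1297  0.0598] [8.502e-01 5.265e-01 1.000e-04 1.400e-03] [-0.6 -5.5  7.5] 0.0007 3.1 [-0.45  0.66  1.77 -0.    0.71  0.01]
{'world_to_cam': [[0.9722, -0.2336, -0.0184, -0.5468], [-0.1725, -0.6607, -0.7306, 0.1999], [0.1585, 0.7134, -0.6826, 1.1069], [0.0, 0.0, 0.0, 1.0]]}
pedal_pad 0.57 [ 0.526  -0.1282  0.0633]
crosshead 0.76 [0.5147 0.0294 0.1274]
crosshead 0.32 [ 0.5239 -0.1259  0.0648]
press 0.71 [ 0.4855 -0.0419  0.0607]
press 0.57 [0.3679 0.3549 0.0819]
[309.83100781 307.38908165]
[308.15234078 288.27762497]
[309.56224058 303.75483209]
```

View pics/c12.png

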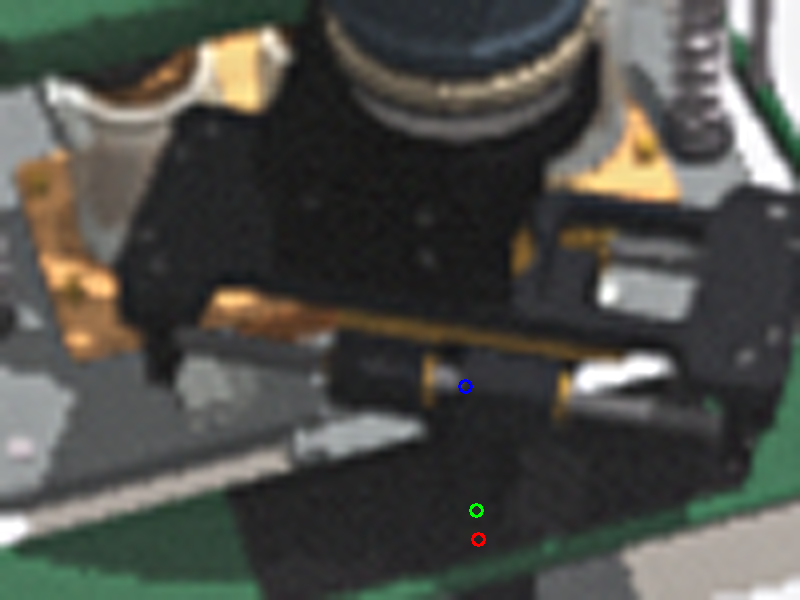

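move_arm(
  series="-1 0 1 0 0 0; -2 1 2 0 0 0; -2 1 3 0 0 0; -2 1 4 0 0 0; -2 1 4 0 0 0",
)

```text
time: 41.08
position: [0.5245, -0.1305, 0.0556]
tool_rot: [0.85, 0.526, 0.001, 0.0]
ft_force: [1.3, -0.7, 6.1]
grip_width: 0.0006
grip_force: 3.2
```

move_arm(
  series="0 0 1 0 0 0; 0 0 2 0 0 0; 0 0 3 0 0 0; 0 0 3 0 0 0; 0 0 3 0 0 0",
)

```text
time: 41.5
position: [0.5246, -0.1308, 0.0526]
tool_rot: [0.85, 0.526, 0.0, 0.001]
ft_force: [1.0, -1.3, 6.4]
grip_width: 0.0003
grip_force: 3.2
```

```bash
cat > ped.py <<'E'
from h import *
def edge(im):
    f=im.astype(int); g=(f[...,1]>f[...,0]+25)&(f[...,1]>f[...,2]+10)
    r=[]
    for u in list(range(258,275,2))+list(range(345,366,2)):
        v=np.where(g[:,u])[0]; v=v[(v>240)&(v<340)]; r.append(v.max() if len(v) else -1)
    return np.array(r)
def pj(c,p):
    M=c['world_to_cam']
    return cv2.projectPoints(np.array(p,float),cv2.Rodrigues(M[:3,:3])[0],M[:3,3],c['mtx'],np.array(c['distortion'],float))[0].reshape(-1,2)
def world(p,o=(.5157,.0330),yaw=3.5):
    return R.from_euler('z',yaw,degrees=True).apply(np.array(p,float))+[o[0],o[1],0]
def plate(a,x,r=.2735,h=.0):  # outer edge about; angle below rest
    # pad mid at rest rel. axle: (-.2391,.073)
    y0,z0=-.2391-.03*np.cos(.24),.073+.03*np.sin(.24)-.006
    ca,sa=np.cos(a),np.sin(a)
    y=y0*ca-z0*sa; z=y0*sa+z0*ca
    return world([x,.09+y,.024+z])
E
python3 - <<'E'
from ped import *
a=cv2.cvtColor(cv2.imread('pics/scene0.png'),4); b=cv2.cvtColor(cv2.imread('pics/s11.png'),4)
c=robot.camera('scene'); save(c,'s13.png')
for i in (a,b,c['img']): print(edge(i))
for x in (-.13,.13): print([np.round(pj(c,[plate(t,x)])[0],1).tolist() for t in (0,.1,.15,.2)])
find(c,['pedal_pad','crosshead'])
E
```

```text
[312 312 311 311 310 310 309 309 308 289 289 288 288 287 287 286 286 285
 284 284]
[323 323 322 322 321 321 320 320 319 300 299 299 298 298 297 297 296 296
 295 294]
[328 327 327 326 326 325 325 324 323 304 304 303 303 302 302 301 300 300
 299 299]
[[257.0, 309.8], [258.8, 319.0], [259.6, 323.3], [260.3, 327.3]]
[[363.4, 283.2], [363.6, 292.4], [363.6, 296.6], [363.4, 300.6]]
pedal_pad 0.85 [ 0.526  -0.1278  0.0576]
pedal_pad 0.56 [ 0.7315 -0.3179 -0.0008]
pedal_pad 0.35 [0.5946 0.0357 0.0457]
crosshead 0.73 [0.5134 0.0284 0.1293]
```

The plate edge has moved 15.5 of about 17.5 px, so the pedal is near 0.17 rad. Pressing further to the stop.

move_arm(
  series="0 0 1 0 0 0; 0 0 2 0 0 0; 0 0 3 0 0 0; 0 0 4 0 0 0; 0 0 5 0 0 0; 0 0 5 0 0 0",
)

```text
time: 42.15
position: [0.5247, -0.1314, 0.0478]
tool_rot: [0.85, 0.526, 0.0, 0.001]
ft_force: [-1.0, -2.9, 7.4]
grip_width: 0.0004
grip_force: 3.4
```

move_arm(
  series="0 0 1 0 0 0; 0 0 2 0 0 0; 0 0 3 0 0 0; 0 0 3 0 0 0",
)

```text
time: 42.48
position: [0.5247, -0.1317, 0.0448]
tool_rot: [0.85, 0.526, 0.0, 0.001]
ft_force: [-0.5, -3.6, 6.9]
grip_width: 0.0006
grip_force: 3.5
```

```bash
python3 - <<'E'
from ped import *
c=robot.camera('scene'); save(c,'s14.png'); print(edge(c['img'])); st()
E
```

```text
[330 330 329 329 328 328 327 327 326 307 306 305 305 304 304 303 303 302
 302 301]
42.53 [ 0.5247 -0.1317  0.0448] [8.502e-01 5.265e-01 3.000e-04 1.300e-03] [-0.9 -4.5  6.4] 0.0007 3.4 [-0.45  0.68  1.78 -0.    0.68  0.01]
```

move_arm(
  series="0 0 1 0 0 0; 0 0 2 0 0 0; 0 0 3 0 0 0; 0 0 3 0 0 0",
)

```text
time: 42.87
position: [0.5247, -0.1318, 0.0434]
tool_rot: [0.85, 0.527, 0.0, 0.002]
ft_force: [-3.2, -3.0, 18.9]
grip_width: 0.0009
grip_force: 9.2
```

move_arm(
  series="0 0 1 0 0 0; 0 0 2 0 0 0; 0 0 3 0 0 0; 0 0 3 0 0 0",
)

```text
time: 43.2
position: [0.5248, -0.1319, 0.0424]
tool_rot: [0.85, 0.527, 0.0, 0.002]
ft_force: [-5.8, -2.2, 34.2]
grip_width: 0.0003
grip_force: 16.9
```

```bash
python3 - <<'E'
from ped import *
c=robot.camera('scene'); save(c,'s15.png'); print(edge(c['img'])); st()
E
```

```text
[331 331 330 329 329 328 328 327 327 307 307 306 305 305 304 304 303 303
 302 302]
43.25 [ 0.5248 -0.1319  0.0424] [8.500e-01 5.267e-01 5.000e-04 2.100e-03] [-5.8 -3.2 33.2] 0.0008 16.9 [-0.45  0.69  1.78 -0.    0.67  0.01]
```

That is the stop, at 34 N. Releasing slowly, then rising and checking.

move_arm(
  series="0 0 -4 0 0 0; 0 0 -12 0 0 0; 2 -1 -22 0 0 0; 4 -2 -34 0 0 0; 6 -3 -46 0 0 0; 8 -4 -60 0 0 0; 8 -4 -80 0 0 0; 8 -4 -115 0 0 0",
)

```text
time: 43.92
position: [0.5203, -0.1192, 0.1507]
tool_rot: [0.85, 0.526, -0.003, -0.005]
ft_force: [1.3, 0.1, 0.4]
grip_width: 0.0001
grip_force: 0.0
```

move_arm(
  series="0 0 -40 0 0 0; 0 0 -80 0 0 0; 0 0 -100 0 0 0; 0 0 -100 0 0 0; 0 0 -100 0 0 0",
)

```text
time: 44.33
position: [0.5235, -0.1208, 0.2536]
tool_rot: [0.85, 0.526, 0.0, -0.0]
ft_force: [-0.2, 0.2, -0.8]
grip_width: 0.0002
grip_force: 0.0
```

```bash
python3 - <<'E'
from ped import *
c=robot.camera('scene'); save(c,'s16.png'); print(edge(c['img']))
find(c,['stopper1','pedal_pad','crosshead','carrier','carrier_handle','jar1_mid','jar2_mid','jar3_mid'],pm=.4)
c=robot.camera('wrist'); save(c,'w16.png')
st()
rel([0.508,0.128,0.25],93.5)
E
```

```text
[312 312 311 311 310 310 309 309 308 289 289 288 288 287 287 286 285 285
 285 284]Traceback (most recent call last):
  File "<stdin>", line 3, in <module>
  File "h.py", line 7, in find
    for d in getattr(robot,f)(c,n):
             ~~~~~~~~~~~~~~~~^^^^^
ValueError: it knows: carrier, carrier_handle, crosshead, jar1_mid, jar2_mid, jar3_mid, ledge_top, mug, pedal_pad, pepper_mill, press, salt_shaker, seat, timer, way
```

```bash
python3 - <<'E'
from ped import *
c=robot.camera('scene'); save(c,'s16.png'); a=c['img']
find(c,['pedal_pad','crosshead','carrier','carrier_handle','jar1_mid','jar2_mid','jar3_mid'],pm=.4)
c=robot.camera('wrist'); save(c,'w16.png')
find(c,['carrier','carrier_handle','jar1_mid','jar2_mid','jar3_mid'],pm=.4)
b=cv2.cvtColor(cv2.imread('pics/w10.png'),4)
z=lambda i:cv2.resize(i[0:270,0:400],(400,270))
s=cv2.resize(a[180:300,220:398],(400,270),interpolation=2); s0=cv2.cvtColor(cv2.imread('pics/scene9.png'),4); s0=cv2.resize(s0[180:300,220:398],(400,270),interpolation=2)
o=cv2.vconcat([cv2.hconcat([z(b),z(c['img'])]),cv2.hconcat([s0,s])])
save({'img':o},'c16.png')
st()
rel([0.508,0.128,0.25],93.5)
E
```

```text
pedal_pad 0.83 [ 0.5254 -0.1211  0.0959]
crosshead 0.64 [0.5189 0.0297 0.1433]
carrier 0.74 [0.5161 0.0353 0.0162]
carrier_handle 0.61 [0.4487 0.0288 0.0761]
carrier_handle 0.56 [0.5127 0.125  0.0765]
jar1_mid 0.97 [0.5886 0.0325 0.0825]
jar2_mid 0.76 [0.4503 0.0283 0.0776]
jar3_mid 0.94 [0.5157 0.0289 0.0762]
jar3_mid 0.73 [0.7418 0.2525 0.003 ]
jar2_mid 0.83 [0.4475 0.0238 0.0793]
jar3_mid 0.62 [0.5174 0.0284 0.079 ]
45.08 [ 0.5239 -0.1218  0.2531] [ 0.8503  0.5262 -0.     -0.    ] [-0.1  0.2  0.7] 0.0003 0.0 [-0.44  0.37  1.61 -0.    1.16  0.03]
rel [ 216.4 -125.7    3.1] [ -0.  -0. -30.]
```

View pics/c16.png

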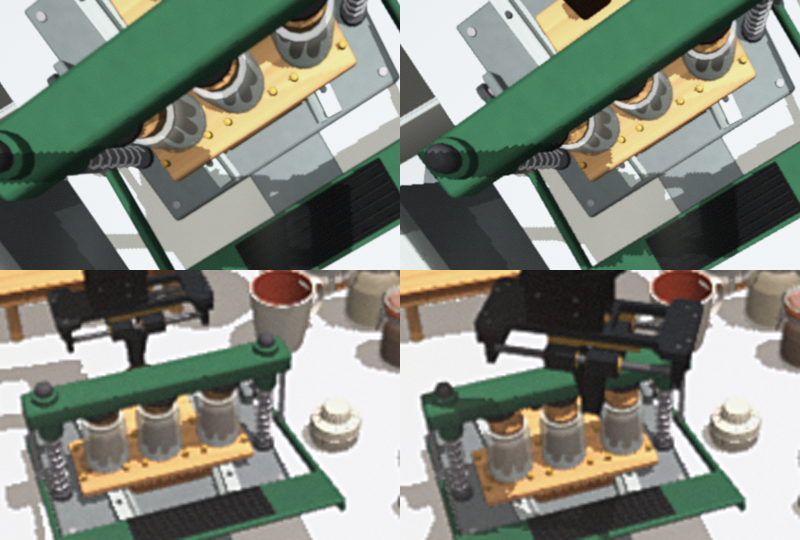

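The stoppers have visibly gone in, leaving a clear gap under the pads, and the pedal is back up. Now the handle, gripped across its 36 mm.

move_arm(
  series="27 -16 0 0 0 -4; 54 -32 0 0 0 -8; 81 -48 0 0 0 -12; 108 -64 0 0 0 -16; 135 -80 0 0 0 -20; 162 -95 0 0 0 -24; 190 -110 0 0 0 -28; 215 -123 0 0 0 -30",
  jaw=0.65,
)

```text
time: 45.75
position: [0.5094, 0.1274, 0.2533]
tool_rot: [0.684, 0.73, 0.0, 0.0]
ft_force: [0.3, 0.1, -0.2]
grip_width: 0.046
grip_force: 0.0
```

```bash
python3 - <<'E'
from ped import *
robot.camera('top'); robot.camera('top')
c=robot.camera('wrist'); save(c,'w17.png'); find(c,['carrier_handle'],pm=.3)
c=robot.camera('top');find(c,['carrier_handle'],pm=.3)
st()
rel([0.5105,0.1255,0.077],93.5)
E
```

```text
carrier_handle 0.89 [0.5101 0.1266 0.0718]
carrier_handle 0.65 [0.5086 0.1227 0.0731]
46.05 [0.5099 0.1247 0.2531] [ 6.855e-01  7.281e-01 -2.000e-04  2.000e-04] [-0.   0.1  0.3] 0.0558 0.0 [ 0.03  0.35  1.64 -0.    1.15 -0.03]
rel [  0.8   0.6 176.1] [ 0.    0.03 -0.05]
```

move_arm(
  series="1 0 40 0 0 0; 1 0 80 0 0 0; 1 0 120 0 0 0; 1 0 150 0 0 0; 1 0 170 0 0 0; 1 0 176 0 0 0; 1 0 176 0 0 0; 1 0 176 0 0 0",
)

```text
time: 46.72
position: [0.5107, 0.1258, 0.0776]
tool_rot: [0.686, 0.728, 0.0, 0.0]
ft_force: [1.4, 0.1, 0.1]
grip_width: 0.0566
grip_force: 0.0
```

move_arm(
  series="0 0 0 0 0 0; 0 0 0 0 0 0; 0 0 0 0 0 0; 0 0 0 0 0 0; 0 0 0 0 0 0; 0 0 0 0 0 0",
  jaw=0.2,
  newtons=40,
)

```text
time: 47.22
position: [0.5079, 0.1265, 0.0778]
tool_rot: [0.685, 0.729, -0.001, -0.001]
ft_force: [-4.0, -0.6, 7.6]
grip_width: 0.0355
grip_force: 40.0
```

move_arm(
  series="1 0 0 0 0 0; 2 0 0 0 0 0; 4 0 0 0 0 0; 6 0 0 0 0 0; 9 0 0 0 0 0; 12 0 0 0 0 0",
)

```text
time: 47.72
position: [0.5078, 0.1357, 0.0778]
tool_rot: [0.684, 0.729, -0.003, 0.001]
ft_force: [-1.9, -11.8, 6.0]
grip_width: 0.0355
grip_force: 39.9
```

```bash
python3 - <<'E'
from ped import *
c=robot.camera('scene');find(c,['carrier_handle','carrier','jar1_mid','jar2_mid','jar3_mid'],pm=.4)
st()
E
```

```text
carrier 0.79 [0.5156 0.0446 0.0185]
jar1_mid 0.88 [0.5901 0.0427 0.0804]
jar1_mid 0.57 [ 0.5251 -0.1194  0.0982]
jar2_mid 0.83 [0.4507 0.0358 0.0789]
jar2_mid 0.63 [ 0.7395  0.0516 -0.0018]
jar3_mid 0.7 [0.5136 0.0435 0.0776]
jar3_mid 0.59 [ 7.277e-01 -3.215e-01  6.000e-04]
48.02 [0.5079 0.1364 0.0778] [ 6.845e-01  7.290e-01 -2.100e-03  5.000e-04] [-2.9 -8.   6.9] 0.0354 40.0 [ 0.05  0.61  1.8  -0.01  0.73 -0.01]
```

move_arm(
  series="4 0 0 0 0 0; 9 0 0 0 0 0; 15 0 0 0 0 0; 21 0 0 0 0 0; 27 0 0 0 0 0; 33 0 0 0 0 0; 39 0 0 0 0 0; 45 0 0 0 0 0",
)

```text
time: 48.68
position: [0.5068, 0.1819, 0.0779]
tool_rot: [0.684, 0.729, -0.001, 0.002]
ft_force: [0.8, -6.0, 3.3]
grip_width: 0.0354
grip_force: 40.0
```

move_arm(
  series="6 0 0 0 0 0; 12 0 0 0 0 0; 19 0 0 0 0 0; 26 0 0 0 0 0; 33 0 0 0 0 0; 40 0 0 0 0 0; 45 0 0 0 0 0; 49 0 0 0 0 0",
)

```text
time: 49.35
position: [0.5035, 0.2313, 0.0777]
tool_rot: [0.684, 0.729, -0.001, 0.001]
ft_force: [1.0, -5.5, 2.1]
grip_width: 0.0355
grip_force: 40.0
```

move_arm(
  series="3 0 0 0 0 0; 5 0 0 0 0 0; 7 0 0 0 0 0; 8 0 0 0 0 0; 8 0 0 0 0 0; 8 0 0 0 0 0",
)

```text
time: 49.85
position: [0.5029, 0.2394, 0.0774]
tool_rot: [0.685, 0.729, -0.001, 0.001]
ft_force: [0.2, -4.9, 2.8]
grip_width: 0.0356
grip_force: 40.0
```

```bash
python3 - <<'E'
from ped import *
for n in ('scene','top'):
    c=robot.camera(n);find(c,['carrier_handle','carrier','seat1','jar1_mid','jar2_mid','jar3_mid'],pm=.4)
st()
E
```

```text
carrier_handle 0.73 [0.5104 0.1442 0.0399]
carrier_handle 0.71 [0.5065 0.2394 0.0738]
carrier 0.73 [0.511  0.1458 0.0176]
seat1 0.6 [0.4373 0.1406 0.0431]
jar1_mid 0.7 [0.5812 0.1445 0.0817]
jar2_mid 0.62 [0.4434 0.1383 0.075 ]
jar3_mid 0.79 [0.5085 0.1407 0.0774]
carrier_handle 0.82 [0.5024 0.2359 0.0721]
carrier 0.64 [0.5059 0.1435 0.0185]
seat1 0.93 [0.5098 0.1473 0.0435]
seat1 0.76 [0.4351 0.1381 0.0373]
seat1 0.66 [0.5856 0.145  0.0437]
jar1_mid 0.89 [0.5802 0.1502 0.0769]
jar2_mid 0.65 [0.4426 0.1347 0.0788]
jar2_mid 0.62 [0.5134 0.0336 0.0149]
jar3_mid 0.61 [0.5155 0.1414 0.0757]
50.55 [0.5029 0.2394 0.0774] [ 6.847e-01  7.288e-01 -6.000e-04  7.000e-04] [ 0.7 -5.   2.2] 0.0355 40.0 [ 0.24  0.64  1.72 -0.    0.78  0.18]
```

move_arm(
  series="3 0 0 0 0 0; 6 0 0 0 0 0; 9 0 0 0 0 0; 10 0 0 0 0 0; 10 0 0 0 0 0; 10 0 0 0 0 0",
)

```text
time: 51.05
position: [0.502, 0.2499, 0.0771]
tool_rot: [0.685, 0.729, -0.0, 0.0]
ft_force: [0.4, -5.3, 1.1]
grip_width: 0.0356
grip_force: 40.0
```

move_arm(
  series="0 0 0 0 0 0; 0 0 0 0 0 0; 0 0 0 0 0 0; 0 0 0 0 0 0; 0 0 0 0 0 0",
  jaw=0.6,
  newtons=20,
)

```text
time: 51.47
position: [0.5022, 0.2508, 0.0771]
tool_rot: [0.685, 0.728, 0.0, -0.0]
ft_force: [0.4, 0.8, 0.6]
grip_width: 0.0516
grip_force: 0.0
```

move_arm(
  series="0 0 -15 0 0 0; 0 0 -45 0 0 0; 0 0 -85 0 0 0; 0 0 -125 0 0 0; 0 0 -160 0 0 0; 0 0 -160 0 0 0; 0 0 -160 0 0 0",
)

```text
time: 52.05
position: [0.5036, 0.2511, 0.2397]
tool_rot: [0.685, 0.728, 0.003, 0.002]
ft_force: [0.4, -0.8, -0.3]
grip_width: 0.0523
grip_force: 0.0
```

```bash
python3 - <<'E'
from ped import *
for n in ('scene','top','wrist'):
    c=robot.camera(n); print(n);find(c,['carrier_handle','carrier','ledge_top','jar1_mid','jar2_mid','jar3_mid'],pm=.35)
    if n=='top': t=c
st()
# ledge outline from the first top picture
im=cv2.cvtColor(cv2.imread('pics/top0.png'),4); f=im.astype(int)
m=((f[...,0]>f[...,2]+60)&(f[...,0]>110)).astype(np.uint8); m[:,225:]=0; m[:200]=0
n,l,s,ce=cv2.connectedComponentsWithStats(m); k=1+s[1:,4].argmax(); print(s[k])
r=cv2.minAreaRect(np.argwhere(l==k)[:,::-1].astype(np.float32)); b=cv2.boxPoints(r)
M=t['world_to_cam']; u=cv2.undistortPoints(b.reshape(-1,1,2),t['mtx'],np.array(t['distortion'],float)).reshape(-1,2)
Rw=M[:3,:3].T; o=-Rw@M[:3,3]
d=(Rw@np.c_[u,np.ones(4)].T).T; P=o+d*((.09-o[2])/d[:,2])[:,None]
print(np.round(P,4),P.mean(0)); 
E
```

```text
scene
carrier_handle 0.82 [0.5055 0.2475 0.0775]
carrier 0.72 [0.5116 0.1592 0.0167]
ledge_top 0.72 [0.4796 0.3785 0.0839]
jar1_mid 0.62 [0.5821 0.1573 0.0817]
jar2_mid 0.81 [0.4435 0.1498 0.0766]
jar3_mid 0.63 [0.5083 0.1508 0.079 ]
top
carrier_handle 0.95 [0.5071 0.2442 0.0735]
carrier_handle 0.64 [0.5856 0.1544 0.0402]
carrier 0.71 [0.5069 0.1581 0.0186]
ledge_top 0.8 [0.4793 0.3753 0.084 ]
jar1_mid 0.55 [0.5801 0.1595 0.0803]
jar2_mid 0.59 [0.4425 0.1438 0.0804]
jar3_mid 0.86 [0.5141 0.1494 0.0765]
wrist
carrier_handle 0.58 [0.5033 0.2481 0.0733]
carrier 0.86 [0.5125 0.1538 0.0194]
ledge_top 0.85 [0.4781 0.3789 0.0856]
53.1 [0.5021 0.2504 0.2371] [6.852e-01 7.284e-01 1.000e-04 0.000e+00] [-0.2 -1.1  0.7] 0.052 0.0 [0.26 0.42 1.57 0.   1.15 0.2 ]
[ 185  242   25   77 1720]
[[0.5613 0.4136 0.09  ]
 [0.5614 0.3429 0.09  ]
 [0.3406 0.3348 0.09  ]
 [0.3406 0.4038 0.09  ]] [0.45096547 0.37375274 0.09      ]
```

```bash
python3 - <<'E'
from h import *
rel([0.581,0.1575,0.22],56)
E
```

```text
rel [-97.5  73.   17.1] [ 0.  -0.  37.5]
```

move_arm(
  series="-16 12 0 0 0 6; -32 24 0 0 0 12; -49 36 4 0 0 18; -65 48 9 0 0 24; -81 60 13 0 0 30; -97 73 17 0 0 36; -97.5 73 17 0 0 37.5; -97.5 73 17 0 0 37.5",
  jaw=0.75,
)

```text
time: 53.77
position: [0.5816, 0.1563, 0.2196]
tool_rot: [0.883, 0.468, -0.0, -0.0]
ft_force: [0.0, 0.5, 0.6]
grip_width: 0.0648
grip_force: 0.0
```

```bash
python3 - <<'E'
from h import *
for n in ('scene','wrist','top'):
    c=robot.camera(n); print(n);find(c,['jar1_mid','jar2_mid','jar3_mid'],pm=.35)
    save(c,n+'18.png')
st()
rel([0.581,0.1575,0.092],56)
E
```

```text
scene
jar1_mid 0.56 [0.516  0.0273 0.1441]
jar1_mid 0.52 [0.5838 0.1551 0.0788]
jar1_mid 0.48 [0.5151 0.0244 0.0157]
jar2_mid 0.78 [0.4438 0.1501 0.0772]
jar3_mid 0.83 [0.5109 0.151  0.078 ]
wrist
jar1_mid 0.62 [0.5028 0.2493 0.0741]
jar3_mid 0.73 [0.5127 0.1535 0.0795]
top
jar1_mid 0.57 [0.5822 0.1602 0.0784]
jar2_mid 0.64 [0.4402 0.1452 0.0792]
54.37 [0.5809 0.1577 0.2201] [0.8828 0.4697 0.     0.    ] [-0.1 -0.4  0.3] 0.0651 0.0 [0.08 0.49 1.49 0.   1.16 0.67]
rel [-1.000e-01  2.000e-01  1.281e+02] [ 0.   -0.    0.03]
```

move_arm(
  series="0 0 30 0 0 0; 0 0 60 0 0 0; 0 0 90 0 0 0; 0 0 115 0 0 0; 0 0 128 0 0 0; 0 0 128 0 0 0; 0 0 128 0 0 0",
)

```text
time: 54.95
position: [0.5807, 0.1575, 0.0915]
tool_rot: [0.883, 0.47, -0.001, -0.0]
ft_force: [0.7, -0.1, 0.5]
grip_width: 0.0653
grip_force: 0.0
```

move_arm(
  series="0 0 0 0 0 0; 0 0 0 0 0 0; 0 0 0 0 0 0; 0 0 0 0 0 0; 0 0 0 0 0 0; 0 0 0 0 0 0",
  jaw=0.4,
)

```text
time: 55.45
position: [0.5822, 0.1576, 0.0935]
tool_rot: [0.883, 0.47, 0.002, 0.001]
ft_force: [-0.2, -0.0, 6.3]
grip_width: 0.0526
grip_force: 20.0
```

move_arm(
  series="0 0 -15 0 0 0; 0 0 -40 0 0 0; 0 0 -75 0 0 0; 0 0 -110 0 0 0; 0 0 -128 0 0 0; 0 0 -128 0 0 0; 0 0 -128 0 0 0",
)

```text
time: 56.03
position: [0.5808, 0.1575, 0.2205]
tool_rot: [0.883, 0.47, 0.0, 0.0]
ft_force: [-0.6, -0.2, -2.2]
grip_width: 0.0527
grip_force: 20.0
```

```bash
python3 - <<'E'
from h import *
c=robot.camera('scene');find(c,['jar1_mid','jar2_mid','jar3_mid'],pm=.35)
st()
rel([0.562,0.3805,0.22],56)
E
```

```text
jar1_mid 0.75 [0.5797 0.1564 0.2061]
jar2_mid 0.67 [0.5798 0.1559 0.2066]
jar2_mid 0.66 [0.4426 0.1485 0.075 ]
jar3_mid 0.58 [ 0.7381  0.0518 -0.0034]
jar3_mid 0.5 [0.5105 0.1524 0.0755]
56.23 [0.5793 0.1573 0.2176] [ 0.8829  0.4695 -0.0023 -0.001 ] [-0.9  0.1 -1.9] 0.0528 20.0 [ 0.08  0.5   1.49 -0.    1.16  0.67]
rel [ 175.4 -139.1   -2.4] [-0.23  0.18  0.  ]
```

move_arm(
  series="25 -20 0 0 0 0; 54 -43 0 0 0 0; 83 -66 0 0 0 0; 112 -89 0 0 0 0; 140 -111 10 0 0 0; 165 -131 25 0 0 0; 174 -138 45 0 0 0; 174 -138 50 0 0 0",
)

```text
time: 56.9
position: [0.5601, 0.3812, 0.1646]
tool_rot: [0.882, 0.471, -0.004, -0.001]
ft_force: [-0.9, -0.6, -3.0]
grip_width: 0.0524
grip_force: 20.0
```

```bash
python3 - <<'E'
from h import *
for n in ('wrist','scene','top'):
    c=robot.camera(n); print(n);find(c,['ledge_top','jar1_mid','jar2_mid','jar3_mid'],pm=.35); save(c,n+'19.png')
st()
rel([0.562,0.3805,0.136],56)
E
```

```text
wrist
ledge_top 0.77 [0.4777 0.3782 0.0847]
jar2_mid 0.7 [0.741  0.2485 0.0013]
scene
ledge_top 0.94 [0.4786 0.3797 0.0807]
jar1_mid 0.69 [0.5641 0.375  0.1549]
jar3_mid 0.78 [0.508  0.1504 0.0749]
top
ledge_top 0.82 [0.4813 0.3771 0.0855]
jar1_mid 0.45 [0.5631 0.3799 0.155 ]
jar2_mid 0.57 [0.44   0.1455 0.077 ]
jar3_mid 0.74 [0.5117 0.1517 0.0782]
57.65 [0.5639 0.3788 0.1703] [8.830e-01 4.694e-01 2.000e-04 0.000e+00] [ 0.6 -0.3 -2.3] 0.0526 20.0 [0.43 0.65 1.33 0.   1.16 1.02]
rel [ 0.3 -2.5 34.3] [ 0.01 -0.02 -0.01]
```

View pics/wrist19.png

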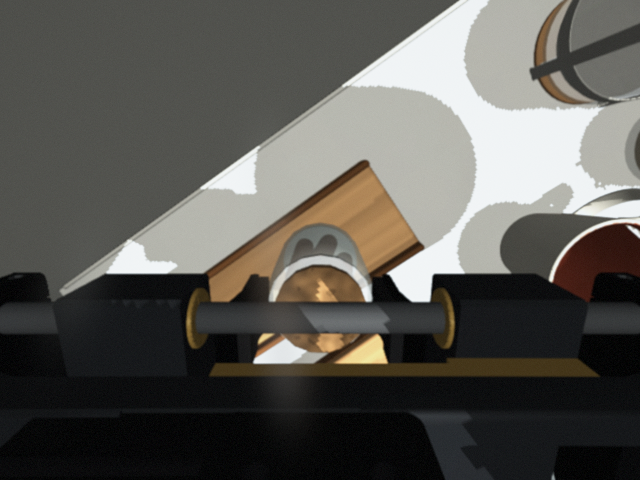

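The far end of the ledge shows, with corners at (366,161) and (424,246). I'll back-project them to get the middle line.

```bash
cat >> h.py <<'E'
def bp(c,pts,z):
    M=c['world_to_cam']; u=cv2.undistortPoints(np.array(pts,np.float64).reshape(-1,1,2),c['mtx'],np.array(c['distortion'],float)).reshape(-1,2)
    Rw=M[:3,:3].T; o=-Rw@M[:3,3]; d=(Rw@np.c_[u,np.ones(len(u))].T).T
    return o+d*((z-o[2])/d[:,2])[:,None]
E
python3 - <<'E'
from h import *
c=robot.camera('wrist'); P=bp(c,[(366,161),(424,246),(225,264)],.095); print(np.round(P,4)); m=P[:2].mean(0); print(m, np.linalg.norm(P[0]-P[1]))
e=P[0]-P[2]; print('yaw',np.degrees(np.arctan2(e[1],e[0]))%180)
E
```

```text
[[0.627  0.4155 0.095 ]
 [0.6303 0.3394 0.095 ]
 [0.4989 0.411  0.095 ]]
[0.62864091 0.3774545  0.095     ] 0.07619986416689527
yaw 2.0412441279234286
```

move_arm(
  series="-1 0 6 0 0 0; -1 0 12 0 0 0; -1 0 18 0 0 0; -1 0 23 0 0 0; -1 0 28 0 0 0; -1 0 31 0 0 0; -1 0 31 0 0 0",
)

```text
time: 58.28
position: [0.5626, 0.3778, 0.1377]
tool_rot: [0.883, 0.47, -0.001, -0.0]
ft_force: [0.3, 0.3, -1.5]
grip_width: 0.0523
grip_force: 20.0
```

move_arm(
  series="0 0 1 0 0 0; 0 0 2 0 0 0; 0 0 3 0 0 0; 0 0 3 0 0 0",
)

```text
time: 58.62
position: [0.5635, 0.3783, 0.1367]
tool_rot: [0.883, 0.47, 0.0, 0.0]
ft_force: [-0.8, -0.2, -0.1]
grip_width: 0.0521
grip_force: 20.0
```

```bash
python3 - <<'E'
from h import *
c=robot.camera('scene');find(c,['jar1_mid'],pm=.35)
c=robot.camera('top');find(c,['jar1_mid'],pm=.35)
st()
E
```

```text
jar1_mid 0.81 [0.5631 0.3754 0.1198]
jar1_mid 0.43 [0.5636 0.379  0.1232]
58.82 [0.5635 0.3782 0.1367] [8.829e-01 4.695e-01 5.000e-04 0.000e+00] [-1.1  0.3  1. ] 0.0524 20.0 [0.43 0.69 1.36 0.   1.09 1.02]
```

move_arm(
  series="0 0 0 0 0 0; 0 0 0 0 0 0; 0 0 0 0 0 0; 0 0 0 0 0 0; 0 0 0 0 0 0",
  jaw=0.75,
)

```text
time: 59.23
position: [0.5633, 0.3781, 0.1359]
tool_rot: [0.883, 0.469, -0.0, -0.0]
ft_force: [0.6, 0.5, -0.3]
grip_width: 0.0647
grip_force: 0.0
```

move_arm(
  series="0 0 -12 0 0 0; 0 0 -35 0 0 0; 0 0 -65 0 0 0; 0 0 -95 0 0 0; 0 0 -100 0 0 0; 0 0 -100 0 0 0",
)

```text
time: 59.73
position: [0.5652, 0.379, 0.2403]
tool_rot: [0.883, 0.47, 0.004, 0.0]
ft_force: [0.5, 1.1, -0.9]
grip_width: 0.0653
grip_force: 0.0
```

move_arm(
  series="-35 13 0 0 0 0; -70 27 0 0 0 0; -105 40 0 0 0 0; -140 54 0 0 0 0; -175 67 0 0 0 0; -205 79 10 0 0 0; -217 83 16 0 0 0; -217 83 16 0 0 0",
)

```text
time: 60.4
position: [0.508, 0.1492, 0.2178]
tool_rot: [0.884, 0.468, -0.003, -0.001]
ft_force: [-0.2, 0.6, 0.3]
grip_width: 0.0659
grip_force: 0.0
```

```bash
python3 - <<'E'
from h import *
for n in ('scene','wrist','top'):
    c=robot.camera(n); print(n);find(c,['jar1_mid','jar2_mid','jar3_mid'],pm=.35)
st()
rel([0.511,0.1515,0.092],56)
E
```

```text
scene
jar1_mid 0.64 [0.5652 0.3781 0.1224]
jar2_mid 0.49 [0.4432 0.1483 0.0762]
jar3_mid 0.5 [0.5107 0.1552 0.0759]
wrist
jar2_mid 0.98 [0.4398 0.1488 0.0762]
top
jar1_mid 0.78 [0.5635 0.3789 0.1226]
jar3_mid 0.67 [0.563  0.3789 0.1223]
61.0 [0.5108 0.1522 0.2201] [8.828e-01 4.698e-01 1.000e-04 0.000e+00] [-0.4  0.1 -0.1] 0.0653 0.0 [0.08 0.4  1.66 0.   1.08 0.67]
rel [ -0.5   0.6 128.1] [ 0.01 -0.01  0.05]
```

move_arm(
  series="0 0 30 0 0 0; 0 0 60 0 0 0; 0 0 90 0 0 0; 0 0 115 0 0 0; 0 0 128 0 0 0; 0 0 128 0 0 0; 0 0 128 0 0 0",
  jaw=0.73,
)

```text
time: 61.58
position: [0.5105, 0.1518, 0.0916]
tool_rot: [0.883, 0.47, -0.001, -0.0]
ft_force: [0.2, 0.5, -0.7]
grip_width: 0.0635
grip_force: 0.0
```

move_arm(
  series="0 0 0 0 0 0; 0 0 0 0 0 0; 0 0 0 0 0 0; 0 0 0 0 0 0; 0 0 0 0 0 0; 0 0 0 0 0 0",
  jaw=0.4,
)

```text
time: 62.08
position: [0.5103, 0.1524, 0.0933]
tool_rot: [0.883, 0.469, 0.0, -0.0]
ft_force: [-3.3, 2.5, 6.9]
grip_width: 0.0532
grip_force: 20.0
```

move_arm(
  series="0 0 -15 0 0 0; 0 0 -40 0 0 0; 0 0 -75 0 0 0; 0 0 -110 0 0 0; 0 0 -128 0 0 0; 0 0 -128 0 0 0; 0 0 -128 0 0 0",
)

```text
time: 62.67
position: [0.5114, 0.1516, 0.221]
tool_rot: [0.883, 0.47, 0.001, 0.001]
ft_force: [0.2, -0.5, -3.9]
grip_width: 0.0529
grip_force: 20.0
```

```bash
python3 - <<'E'
from h import *
c=robot.camera('scene');find(c,['jar1_mid','jar2_mid','jar3_mid'],pm=.35)
st()
rel([0.481,0.3752,0.17],56)
E
```

```text
jar1_mid 0.62 [0.5647 0.3764 0.124 ]
jar2_mid 0.51 [0.4441 0.1481 0.0774]
jar3_mid 0.8 [0.5109 0.1521 0.2028]
62.87 [0.5094 0.1515 0.2181] [ 8.829e-01  4.695e-01 -1.900e-03 -7.000e-04] [ 0.3 -0.3 -2.7] 0.0529 20.0 [ 0.08  0.4   1.66 -0.    1.08  0.67]
rel [ 169.7 -148.5   48.1] [-0.18  0.16  0.01]
```

move_arm(
  series="25 -22 0 0 0 0; 53 -47 0 0 0 0; 81 -72 0 0 0 0; 109 -97 0 0 0 0; 137 -121 5 0 0 0; 160 -142 20 0 0 0; 169 -149.5 40 0 0 0; 169 -149.5 50 0 0 0",
)

```text
time: 63.53
position: [0.4788, 0.3778, 0.1662]
tool_rot: [0.882, 0.471, -0.002, -0.0]
ft_force: [0.2, -0.3, -2.9]
grip_width: 0.0529
grip_force: 20.0
```

```bash
python3 - <<'E'
from h import *
for n in ('scene','top'):
    c=robot.camera(n); print(n);find(c,['ledge_top','jar1_mid','jar2_mid','jar3_mid'],pm=.35)
st()
rel([0.481,0.3752,0.137],56)
E
```

```text
scene
ledge_top 0.72 [0.4821 0.3801 0.0851]
jar1_mid 0.72 [0.5654 0.3788 0.1225]
jar2_mid 0.49 [0.4436 0.1497 0.0777]
jar3_mid 0.64 [0.4785 0.3743 0.1496]
jar3_mid 0.42 [ 0.7407  0.0511 -0.0014]
top
ledge_top 0.93 [0.4788 0.3758 0.0823]
jar1_mid 0.42 [0.5628 0.3787 0.1229]
jar2_mid 0.49 [0.4398 0.1456 0.0756]
jar3_mid 0.5 [0.4855 0.3723 0.1521]
jar3_mid 0.39 [0.5079 0.1578 0.0434]
64.03 [0.4821 0.375  0.1711] [0.8832 0.469  0.0009 0.    ] [ 0.4 -0.1 -2.7] 0.053 20.0 [ 0.48  0.56  1.52 -0.    1.06  1.07]
rel [-0.5 -1.1 34.1] [ 0.05 -0.09 -0.07]
```

move_arm(
  series="0 -1 6 0 0 0; 0 -1 12 0 0 0; 0 -1 18 0 0 0; 0 -1 23 0 0 0; 0 -1 28 0 0 0; 0 -1 31 0 0 0; 0 -1 33 0 0 0; 0 -1 33 0 0 0",
)

```text
time: 64.7
position: [0.4804, 0.3761, 0.1368]
tool_rot: [0.883, 0.47, -0.0, -0.0]
ft_force: [-0.7, -0.3, -2.5]
grip_width: 0.0525
grip_force: 20.0
```

```bash
python3 - <<'E'
from h import *
c=robot.camera('scene');find(c,['jar3_mid'],pm=.35)
c=robot.camera('top');find(c,['jar3_mid'],pm=.35)
st()
E
```

```text
jar3_mid 0.55 [0.4797 0.3774 0.1205]
jar3_mid 0.49 [0.4833 0.3759 0.1229]
64.9 [0.4806 0.3761 0.1373] [8.829e-01 4.695e-01 3.000e-04 0.000e+00] [ 0.8 -0.9 -3.2] 0.0526 20.0 [ 0.48  0.61  1.55 -0.    0.99  1.07]
```

move_arm(
  series="0 0 1 0 0 0; 0 0 2 0 0 0; 0 0 2 0 0 0; 0 0 2 0 0 0",
)

```text
time: 65.23
position: [0.4809, 0.3765, 0.1363]
tool_rot: [0.883, 0.47, 0.001, -0.0]
ft_force: [-1.6, 0.3, 4.8]
grip_width: 0.0525
grip_force: 20.0
```

move_arm(
  series="0 0 0 0 0 0; 0 0 0 0 0 0; 0 0 0 0 0 0; 0 0 0 0 0 0; 0 0 0 0 0 0",
  jaw=0.75,
)

```text
time: 65.65
position: [0.4805, 0.3759, 0.1347]
tool_rot: [0.883, 0.469, -0.0, 0.0]
ft_force: [-0.1, -0.4, 0.0]
grip_width: 0.065
grip_force: 0.0
```

move_arm(
  series="0 0 -12 0 0 0; 0 0 -35 0 0 0; 0 0 -65 0 0 0; 0 0 -95 0 0 0; 0 0 -100 0 0 0; 0 0 -100 0 0 0",
)

```text
time: 66.15
position: [0.482, 0.3768, 0.2377]
tool_rot: [0.883, 0.47, 0.003, 0.0]
ft_force: [-0.0, 0.1, -0.7]
grip_width: 0.0656
grip_force: 0.0
```

move_arm(
  series="-35 16 0 0 0 0; -70 32 0 0 0 0; -105 48 0 0 0 0; -140 64 0 0 0 0; -175 80 0 0 0 0; -200 91 10 0 0 0; -210 96 16 0 0 0; -210 96 16 0 0 0",
  jaw=0.8,
)

```text
time: 66.82
position: [0.4403, 0.1462, 0.2168]
tool_rot: [0.884, 0.468, -0.003, -0.001]
ft_force: [-0.0, 0.3, -0.2]
grip_width: 0.0695
grip_force: 0.0
```

```bash
python3 - <<'E'
from h import *
for n in ('scene','wrist','top'):
    c=robot.camera(n); print(n);find(c,['jar1_mid','jar2_mid','jar3_mid'],pm=.35)
st()
rel([0.4425,0.148,0.092],56)
E
```

```text
scene
jar1_mid 0.78 [0.5645 0.379  0.1221]
jar1_mid 0.7 [0.5067 0.25   0.0757]
jar2_mid 0.54 [0.4432 0.1468 0.0764]
jar3_mid 0.42 [0.4806 0.3757 0.1198]
wrist
top
jar1_mid 0.69 [0.563  0.378  0.1235]
jar1_mid 0.38 [0.5015 0.2464 0.0753]
jar2_mid 0.6 [0.4829 0.3776 0.1195]
jar3_mid 0.9 [0.4831 0.3763 0.1242]
67.42 [0.4427 0.1486 0.2191] [8.827e-01 4.699e-01 1.000e-04 0.000e+00] [-0.1 -0.3  0.3] 0.0696 0.0 [0.08 0.31 1.82 0.   1.01 0.68]
rel [ -0.7   0.2 127.1] [ 0.01 -0.01  0.05]
```

move_arm(
  series="-1 0 30 0 0 0; -1 0 60 0 0 0; -1 0 90 0 0 0; -1 0 115 0 0 0; -1 0 127 0 0 0; -1 0 127 0 0 0; -1 0 127 0 0 0",
)

```text
time: 68.0
position: [0.4419, 0.1474, 0.0917]
tool_rot: [0.883, 0.47, -0.001, -0.0]
ft_force: [1.6, 0.5, -0.0]
grip_width: 0.0696
grip_force: 0.0
```

move_arm(
  series="0 0 0 0 0 0; 0 0 0 0 0 0; 0 0 0 0 0 0; 0 0 0 0 0 0; 0 0 0 0 0 0; 0 0 0 0 0 0",
  jaw=0.4,
)

```text
time: 68.5
position: [0.4429, 0.1475, 0.093]
tool_rot: [0.883, 0.47, 0.001, 0.0]
ft_force: [-0.2, 0.0, 5.9]
grip_width: 0.0528
grip_force: 20.0
```

move_arm(
  series="0 0 -15 0 0 0; 0 0 -40 0 0 0; 0 0 -75 0 0 0; 0 0 -110 0 0 0; 0 0 -128 0 0 0; 0 0 -128 0 0 0; 0 0 -128 0 0 0",
)

```text
time: 69.08
position: [0.442, 0.1474, 0.2205]
tool_rot: [0.883, 0.47, 0.001, 0.0]
ft_force: [0.2, -0.1, -2.0]
grip_width: 0.0529
grip_force: 20.0
```

```bash
python3 - <<'E'
from h import *
c=robot.camera('scene');find(c,['jar1_mid','jar2_mid','jar3_mid'],pm=.35)
robot.camera('top')
st()
rel([0.400,0.3725,0.17],56)
E
```

```text
jar1_mid 0.65 [0.5648 0.3772 0.1239]
jar2_mid 0.98 [0.4396 0.1487 0.2018]
jar3_mid 0.42 [0.4817 0.3748 0.1185]
69.33 [0.4408 0.1473 0.2183] [ 8.829e-01  4.695e-01 -1.900e-03 -8.000e-04] [ 0.  -0.8 -1.7] 0.0527 20.0 [ 0.08  0.31  1.82 -0.    1.01  0.67]
rel [ 164.  -159.6   48.4] [-0.18  0.15  0.  ]
```

move_arm(
  series="25 -24 0 0 0 0; 53 -52 0 0 0 0; 81 -79 0 0 0 0; 109 -107 0 0 0 0; 135 -132 5 0 0 0; 155 -151 20 0 0 0; 163 -160 40 0 0 0; 163 -160 50 0 0 0",
)

```text
time: 70.0
position: [0.3983, 0.3739, 0.1669]
tool_rot: [0.882, 0.471, -0.002, -0.0]
ft_force: [-0.8, 0.1, -1.6]
grip_width: 0.0527
grip_force: 20.0
```

```bash
python3 - <<'E'
from h import *
for n in ('scene','top'):
    c=robot.camera(n); print(n);find(c,['ledge_top','jar1_mid','jar2_mid','jar3_mid'],pm=.35)
st()
rel([0.400,0.3725,0.137],56)
E
```

```text
scene
ledge_top 0.7 [0.4798 0.3818 0.0834]
ledge_top 0.45 [0.5849 0.1568 0.0469]
jar1_mid 0.87 [0.5623 0.3777 0.1235]
jar1_mid 0.47 [0.4795 0.3779 0.0855]
jar2_mid 0.63 [0.3998 0.3755 0.1507]
jar3_mid 0.94 [0.4795 0.375  0.1196]
jar3_mid 0.66 [ 0.7369  0.0497 -0.0011]
top
ledge_top 0.68 [0.4817 0.3753 0.0844]
jar2_mid 0.69 [0.3998 0.3713 0.1553]
jar3_mid 0.52 [ 0.7037 -0.229  -0.0028]
jar3_mid 0.42 [0.4828 0.3787 0.1216]
70.5 [0.4013 0.3717 0.1709] [ 8.832e-01  4.690e-01  8.000e-04 -0.000e+00] [ 0.4  0.  -1.4] 0.0526 20.0 [0.54 0.49 1.68 0.   0.97 1.14]
rel [-0.1 -1.6 33.9] [ 0.04 -0.09 -0.06]
```

move_arm(
  series="0 -1 6 0 0 0; 0 -1 12 0 0 0; 0 -1 18 0 0 0; 0 -1 23 0 0 0; 0 -1 28 0 0 0; 0 -1 31 0 0 0; 0 -1 33 0 0 0; 0 -1 34 0 0 0",
)

```text
time: 71.17
position: [0.3994, 0.3724, 0.1361]
tool_rot: [0.883, 0.47, -0.001, 0.0]
ft_force: [-3.1, -1.6, 6.7]
grip_width: 0.0526
grip_force: 20.0
```

move_arm(
  series="0 0 0.5 0 0 0; 0 0 1 0 0 0; 0 0 1 0 0 0",
)

```text
time: 71.42
position: [0.3994, 0.3725, 0.1361]
tool_rot: [0.883, 0.47, -0.0, 0.0]
ft_force: [-2.0, -1.4, 6.3]
grip_width: 0.0531
grip_force: 20.0
```

```bash
python3 - <<'E'
from h import *
c=robot.camera('scene');find(c,['jar2_mid'],pm=.35)
c=robot.camera('top');find(c,['jar2_mid'],pm=.35)
st()
E
```

```text
jar2_mid 0.75 [0.4019 0.3756 0.1218]
jar2_mid 0.61 [0.3974 0.3705 0.1213]
71.62 [0.3994 0.3725 0.1361] [ 8.829e-01  4.696e-01 -1.000e-04  0.000e+00] [-1.8 -0.7  5.8] 0.0527 20.0 [ 0.55  0.54  1.71 -0.    0.9   1.14]
```

Contact is at the ledge's floor height. Releasing, backing away and taking a final look.

move_arm(
  series="0 0 0 0 0 0; 0 0 0 0 0 0; 0 0 0 0 0 0; 0 0 0 0 0 0; 0 0 0 0 0 0",
  jaw=0.75,
)

```text
time: 72.03
position: [0.3999, 0.3727, 0.135]
tool_rot: [0.883, 0.469, 0.0, -0.0]
ft_force: [0.1, 0.1, 0.1]
grip_width: 0.0647
grip_force: 0.0
```

move_arm(
  series="0 0 -12 0 0 0; 0 0 -35 0 0 0; 0 0 -65 0 0 0; 0 0 -100 0 0 0; 0 0 -135 0 0 0; 0 0 -150 0 0 0; 0 0 -150 0 0 0",
)

```text
time: 72.62
position: [0.4022, 0.3742, 0.2897]
tool_rot: [0.883, 0.47, 0.005, -0.0]
ft_force: [-0.2, -0.5, 0.3]
grip_width: 0.0653
grip_force: 0.0
```

move_arm(
  series="-35 16 0 0 0 0; -70 32 0 0 0 0; -105 48 0 0 0 0; -140 64 0 0 0 0; -175 80 0 0 0 0; -200 91 0 0 0 0; -210 96 0 0 0 0; -210 96 0 0 0 0",
)

```text
time: 73.28
position: [0.3605, 0.1427, 0.2839]
tool_rot: [0.884, 0.468, -0.002, -0.0]
ft_force: [0.4, 1.1, 1.5]
grip_width: 0.0654
grip_force: 0.0
```

```bash
python3 - <<'E'
from ped import *
I=[]
for n in ('wrist','top','scene'):
    c=robot.camera(n); print(n);find(c,['press','carrier','ledge_top','jar1_mid','jar2_mid','jar3_mid','pepper_mill','salt_shaker','mug','timer'],pm=.35); I.append(c['img'])
print(edge(I[2]))
save({'img':cv2.hconcat([cv2.resize(I[0],(400,300)),cv2.resize(I[2][150:270,200:360],(400,300),interpolation=2)])},'fin.png')
st()
E
```

```text
wrist
press 0.6 [0.5139 0.0292 0.0032]
timer 0.79 [7.397e-01 4.770e-02 1.000e-04]
top
press 0.69 [0.5097 0.1583 0.0202]
press 0.56 [ 0.5123  0.0322 -0.0008]
carrier 0.76 [0.5106 0.1586 0.018 ]
ledge_top 0.85 [0.482  0.3762 0.0808]
ledge_top 0.48 [0.5823 0.1558 0.0404]
jar1_mid 0.78 [0.5622 0.3781 0.1221]
jar2_mid 0.74 [0.396  0.3698 0.1221]
jar3_mid 0.94 [0.483  0.3737 0.1189]
jar3_mid 0.7 [ 0.5235 -0.1153  0.1003]
pepper_mill 0.6 [ 0.7305 -0.3174  0.0008]
salt_shaker 0.46 [ 0.7015 -0.229  -0.0039]
mug 0.87 [0.7399 0.2529 0.0008]
timer 0.77 [0.7378 0.0486 0.0008]
scene
press 0.83 [ 5.132e-01  3.110e-02 -1.000e-04]
carrier 0.81 [0.5122 0.1558 0.0168]
ledge_top 0.86 [0.4808 0.3791 0.0828]
jar1_mid 0.73 [0.5625 0.3768 0.1241]
jar2_mid 0.57 [0.4006 0.3743 0.1213]
jar2_mid 0.45 [0.511  0.1566 0.0417]
jar2_mid 0.43 [0.5177 0.0293 0.1436]
jar3_mid 0.67 [0.482  0.3749 0.1212]
pepper_mill 0.62 [ 0.7283 -0.3212 -0.0008]
salt_shaker 0.98 [ 0.6978 -0.2249 -0.0041]
mug 0.72 [0.7404 0.2521 0.0014]
timer 0.6 [ 0.7372  0.0511 -0.0029]
[312 312 311 311 310 310 309 309 308 289 289 288 288 287 287 286 286 285
 284 284]
74.93 [0.3619 0.1448 0.285 ] [ 0.8829  0.4695 -0.     -0.    ] [0.4 0.1 0.2] 0.0654 0.0 [0.09 0.11 1.88 0.   1.15 0.69]
```

```bash
ls pics | wc -l
```

```text
42
```

By the networks, all three jars are at ledge height (z about 0.121), about 80 mm apart. The carrier is out (about 0.125) and its seats are clear, the pedal is up and the bystanders have not moved. My picture views are used up, so I'm handing in on these numbers.

```bash
python3 -c "
from rig import robot
print(robot.hand_in())"
```

```text
the job is handed in; nothing more can be done
None
```

The job is handed in, with no verdict returned: the stoppers were pressed in, all three jars stand on the ledge, the carrier is drawn out and empty, and the pedal is up, as far as the last camera readings show (I had no picture views left for a final look).

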